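# Rack the channel pieces in reverse order and interlock two

### The arm

A 7-joint arm with a two-finger parallel gripper is mounted at the origin on a cart in front of the work surface, level with it; the furniture and walls round the work are solid. World frame = base frame: x ahead of the robot, y to its left, z up, the work surface at z = 0. Lengths are in m, angles in degrees, forces in N, time in s.
With the tool pointing down it reaches from about 0.425 to 0.875 m from the base axis. Payload 4.7 kg.
Tool frame: the origin (TCP) lies at the very end of the fingers, on their centre line; the grasp point (between the pads) lies 19 mm behind it; z points along the fingers, y is the direction in which the jaws open and shut (so a half turn about z gives the same grasp; the last joint's range is limited). The gripper opens to 87 mm and grips with 3 to 60 N. Pads are 19 mm wide; open, the fingers measure 117 mm over their backs; the gripper's body (75 mm by 190 mm) begins 51 mm behind the grasp point.
Start: joints at [-62.848, 18.392, -4.016, 83.108, 1.295, 78.541, -3.26], TCP at [0.288, 0.582, 0.223] pointing down, gripper open.
Joint ranges: [-163.93, 163.93], [-17.29, 119.83], [-79.2, 71.16], [3.27, 140.29], [-89.18, 269.18], [5.43, 117.66], [-154.24, 154.24]. Speed limits (degrees/s): [147.25, 147.25, 180, 180, 180, 180, 180].

### API

Orientations are given as [roll, pitch, yaw] about the fixed x, y, z axes, in that order (R = Rz(yaw) Ry(pitch) Rx(roll)).
In Python, from cell import monitor, imaging, ticket, spot_in, pinpoint gives the robot as it stands.
- The arm moves only by the tool servo_tool, never from a script. Its argument "targets" is a list of rows, each a list of 5 numbers: the opening in per cent of the stroke, from 0 (shut) to 100 (fully open), then the shift along the tool's x, y, z in m, then the turn about the tool's z in rad. In form: [[grip, dx, dy, dz, turn], ...]. A call has 1 to 5 rows; each row is the pose to reach, as a shift and turn from the pose commanded when the call began, along the tool's axes at that moment; what a row does not reach only later rows make up. A row lasts 1/8 s, in which the tool goes at most 62.5 mm and 10.7 degrees, less where a joint would pass 70% of its speed; a pose out of reach is approached as far as the arm can. A call with a gripper value outside its range is refused whole. The fingers move at their own pace and stop on an object; "grip_force" is the grip in N (left out, the last holds). Time passes only in rows, so rows that repeat a pose let the fingers close. It gives the time, the measured TCP pose, the force and the opening at its end, in the units of the state.
- monitor.get_obs(): the state, without advancing time (a new reading comes with each control period).
- imaging.read_camera(name): name is "scene" or "top" or "wrist"; returns a dict with "frame" (400x640x3 uint8, blue, green, red), "depth" (400x640 float32, m along the optical axis (not along the pixel's ray), 0 where there is no reading), "K" (3x3 intrinsics, pixels), "world_from_camera" (4x4, takes a point from camera to world coordinates). Camera axes: x right, y down, z forward; pixel columns grow to the right and rows downward; lengths in m; the calibration is good to about 2 mm. A picture is of the moment at which its call begins.
- ticket.sign_off(): hands the job in, once; it reports no verdict.
Trained networks look in the newest picture that a camera, given by its name, has taken for a name from the list of things; names that differ only in an ending like _2 or _b are one class to them, and where a whole thing is asked for, a point or a joint stands for the part that bears it (a point fixed in the world has none). Each returns a list of dicts, best first, with "confidence" (0 to 1); they miss things now and then, are a little off and sometimes report something else, mostly with a low value. They report only what shows in the picture. A call takes as long as a camera call.
- spot_in(camera, label): "at" ([column, row] in pixels, amid what is visible of it).
- pinpoint(camera, label): "at" ([column, row] in pixels: a listed point, or the origin of a listed thing).
The state is a dict: "time_s": time; "qpos": joint angles; "joint_velocities": joint speeds; "effort": joint torques, N m; "tool_pos": TCP position; "tool_rot": TCP orientation; "force": force on the tool from outside, world axes, zero at the start; "wrist_torque": the same for the moment, N m; "grip_width": finger opening in m.
Only numpy, scipy, OpenCV 4.12 (cv2) and the standard library are available. Lean on these libraries where they do the work, as an engineer would, in place of code of your own. Each camera call takes 0.05 s, during which the arm holds its last target.

### The job

Move the three coloured channel pieces from the wooden rack to the green rack, one flat in each place, still open side up, in the reverse of the order they lie in now: the one on the left of the wooden rack goes to the right-hand place, the middle one to the middle, the right one to the left-hand place (left and right as the robot sees them). When all three are in, set the deep grey channel, open side down as it lies, over the left and middle pieces on the green rack so that they interlock: one of its flanges standing fully down in the trough of each.

Things in the scene. Friction and masses are not known exactly. Their poses are not given: they have to be found in the camera images.
- channel_red_center (a point): Centre (half-way up) of the red painted U-channel, loose: 110 mm long (x), 32 wide over the flanges (y), 30 high, open side up (z). Flanges 3.5 mm thick, bottom 4 mm, trough 25 mm wide and 26 deep. 0.12 kg. Starts on the wooden rack; grip it across the flanges, mid-length, clear of the pins.
- channel_yellow_center (a point): Centre (half-way up) of the yellow painted U-channel, loose: 110 mm long (x), 32 wide over the flanges (y), 30 high, open side up (z). Flanges 3.5 mm thick, bottom 4 mm, trough 25 mm wide and 26 deep. 0.12 kg. Starts on the wooden rack; grip it across the flanges, mid-length, clear of the pins.
- channel_blue_center (a point): Centre (half-way up) of the blue painted U-channel, loose: 110 mm long (x), 32 wide over the flanges (y), 30 high, open side up (z). Flanges 3.5 mm thick, bottom 4 mm, trough 25 mm wide and 26 deep. 0.12 kg. Starts on the wooden rack; grip it across the flanges, mid-length, clear of the pins.
- deep_channel_center (a point): Centre (half-way up) of the deep bare silver-grey channel, loose: 90 mm long (x), 68 wide over the flanges (y), 54 high, 0.25 kg; on the worktop, open side down, closed top up (z). Flanges 4 mm thick. Interlocked, its flange edges stand on the trough floors, its top 58 mm above the board. It lies between a tool box behind (0.17 m high) and a clamp in front with an upright red lever (0.2 m high).
- wood_rack: Wooden rack holding the row, fixed: plywood board 12 mm thick, 216 wide, 150 deep plus a 26 mm ledge at the back with colour tags. Origin at worktop height under the middle place; x away from the robot, y left. Places at y = +66, 0, -66 mm, x = 0, pieces along x. Pins 8 mm thick, 14 high at x = +-45, y = +-33, +-99; lips 10 mm high front and back, inner faces x = +-68.
- green_rack: Green rack with steel pins, fixed, empty at the start: board 12 mm thick, 216 wide (y), 150 deep (x). Origin at worktop height under the middle place; x away from the robot, y left. Places at y = +66, 0, -66 mm, x = 0, pieces along x. Pins 8 mm thick, 14 high at x = +-45, y = +-33, +-99; lips 10 mm high front and back, inner faces x = +-68.
- tag_red: Small fixed red plate, 20 x 34 x 3 mm, on the wooden rack's back ledge, 87 mm behind the centre of the place where the red piece starts; it keeps showing the starting order. Origin: centre of its underside, on the board.
- tag_yellow: Small fixed yellow plate, 20 x 34 x 3 mm, on the wooden rack's back ledge, 87 mm behind the centre of the place where the yellow piece starts; it keeps showing the starting order. Origin: centre of its underside, on the board.
- tag_blue: Small fixed blue plate, 20 x 34 x 3 mm, on the wooden rack's back ledge, 87 mm behind the centre of the place where the blue piece starts; it keeps showing the starting order. Origin: centre of its underside, on the board.

How it is judged:
By the outcome, as a careful person would: the job done as asked, in the order asked, and still so for the second after the job is handed in, with the robot touching nothing.
It also fails if it takes over 120 s, if anything falls off the work surface, if the arm or the gripper's body presses on something with over 40 N, if the wrist force passes 120 N, or if a joint passes its speed limit or range.

## Working session

There is one attempt and no reset: what is moved stays moved. The work goes in short steps, Python scripts to look and compute and a tool call to move; the robot and the scene stay as the last step left them, time stands still between calls to the robot, and variables do not carry over. Pictures are saved under pics/ and viewed, and the job is handed in when it is done.

Besides the shell and the picture viewer there is one more tool, called after "Emit:" by a JSON object that holds its "fn" and its "kwargs", one argument or row to a line. servo_tool: Moves the arm, as the interface text tells. Its arguments: {"type":"object","properties":{"targets":{"type":"array","items":{"type":"array","items":{"type":"number"}}},"grip_force":{"type":"number"}},"required":["targets"]}

```bash
mkdir -p pics; ls
cat > h.py <<'E'
import numpy as np, cv2
from cell import monitor, imaging, ticket, spot_in, pinpoint
def snap(cam,fn=None):
    c=imaging.read_camera(cam)
    if fn: cv2.imwrite('pics/'+fn,c['frame'])
    return c
def world(c,u,v,d=None):
    K=c['K'];T=c['world_from_camera']
    if d is None: d=c['depth'][int(round(v)),int(round(u))]
    p=np.linalg.inv(K)@np.array([u,v,1.])*d
    return (T@np.append(p,1))[:3]
def onz(c,u,v,z):
    K=c['K'];T=c['world_from_camera']
    r=T[:3,:3]@(np.linalg.inv(K)@np.array([u,v,1.])); o=T[:3,3]
    return o+r*(z-o[2])/r[2]
def cloud(c):
    K=c['K'];T=c['world_from_camera'];d=c['depth']
    v,u=np.mgrid[0:d.shape[0],0:d.shape[1]]
    P=np.stack([(u-K[0,2])/K[0,0]*d,(v-K[1,2])/K[1,1]*d,d],-1)
    return P@T[:3,:3].T+T[:3,3], d>0
E
python3 - <<'E'
from h import *
np.set_printoptions(precision=4,suppress=True)
for n in ['top','scene','wrist']:
    c=snap(n,n+'0.png'); print(n,c['K'][0],c['world_from_camera'][:3])
    if n!='wrist':
      for l in ['channel_red_center','channel_yellow_center','channel_blue_center','deep_channel_center','wood_rack','green_rack','tag_red','tag_yellow','tag_blue']:
        r=pinpoint(n,l)[:2]
        for q in r: print(l,round(q['confidence'],2),q['at'],world(c,*q['at']))
o=monitor.get_obs(); print(o)
E
```

```text
pics
top [438.9074   0.     316.1156] [[-0.0041 -0.9839  0.1786  0.362 ]
 [-0.9999  0.0014 -0.0154 -0.0609]
 [ 0.0149 -0.1787 -0.9838  1.2163]]
channel_red_center 0.66 [398.1, 213.8] [ 0.5287 -0.3059  0.018 ]
channel_yellow_center 0.65 [420.3, 210.0] [ 0.5353 -0.3612  0.0444]
channel_blue_center 0.92 [450.9, 210.9] [ 0.5366 -0.4533  0.0171]
channel_blue_center 0.53 [444.6, 178.5] [ 0.6281 -0.4402  0.0193]
deep_channel_center 0.71 [290.5, 200.6] [ 0.5596 -0.0104  0.0564]
wood_rack 0.64 [420.6, 214.1] [ 0.5244 -0.3621  0.042 ]
green_rack 0.69 [219.4, 220.9] [0.5107 0.1864 0.013 ]
tag_red 0.63 [397.3, 182.5] [ 0.6175 -0.3074  0.0158]
tag_red 0.48 [445.4, 180.2] [ 0.6233 -0.4423  0.0191]
tag_yellow 0.71 [290.4, 201.3] [ 0.5577 -0.0101  0.0561]
tag_yellow 0.65 [420.1, 179.7] [ 0.6262 -0.3729  0.0124]
tag_blue 0.59 [444.3, 182.5] [ 0.617  -0.4393  0.0175]
scene [413.8808   0.     321.8073] [[ 0.5978 -0.5073  0.6207 -0.125 ]
 [-0.8016 -0.3766  0.4643 -0.5648]
 [-0.0018 -0.7751 -0.6318  0.7544]]
channel_red_center 0.6 [401.5, 258.6] [ 0.545  -0.3044  0.0162]
channel_red_center 0.2 [423.9, 27
[... 585 characters left out ...]
268.8] [ 0.6009 -0.4415  0.0209]
wrist [278.6646   0.     320.75  ] [[ 0.4438  0.8578  0.2591  0.217 ]
 [ 0.8961 -0.4251 -0.1275  0.6182]
 [ 0.0008  0.2888 -0.9574  0.3858]]
{'time_s': 1.05, 'qpos': array([-62.8466,  18.3931,  -4.0149,  83.1063,   1.2959,  78.5396,
        -3.2608]), 'joint_velocities': array([-0.0211,  0.1086,  0.0013,  0.0665, -0.    ,  0.0427,  0.1111]), 'effort': array([ -0.0003, -49.1108,  -0.4034, -31.2784,  -0.0638,   0.0334,
         0.    ]), 'tool_pos': array([0.2885, 0.5825, 0.2226]), 'tool_rot': array([179.9939,   0.0038, 153.6536]), 'force': array([-0.1228,  0.0425,  0.8355]), 'wrist_torque': array([-0.009 ,  0.0228,  0.0131]), 'grip_width': 0.08720779781530434}
```

View pics/top0.png

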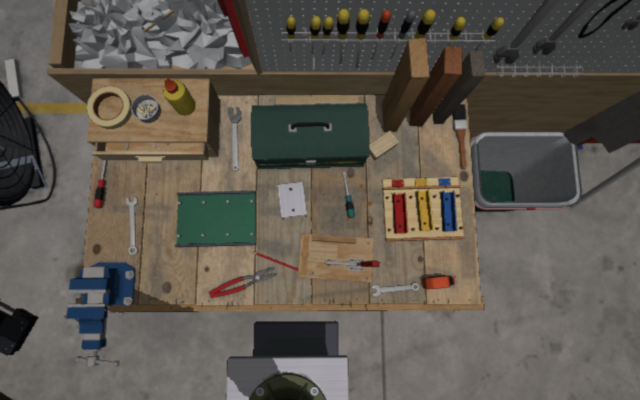

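View pics/scene0.png

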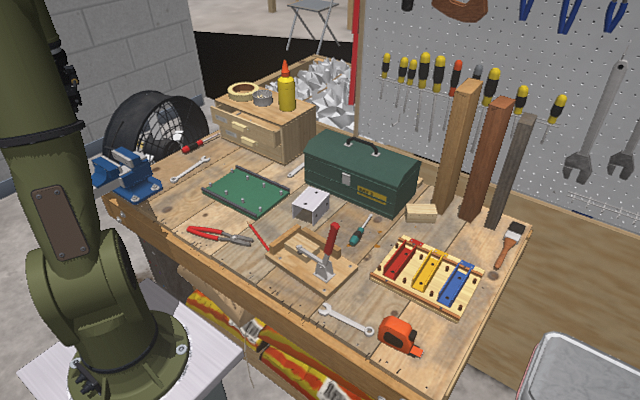

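Left to right, the wooden rack holds red, yellow and blue, at about (400,213), (423,211) and (448,211) in the top picture. The green rack is at (216,219), and the grey channel at (291,200) sits between the toolbox and the clamp. Next I measure these more exactly.

Run:
```python
from h import *
np.set_printoptions(precision=4,suppress=True)
c=snap('top'); P,ok=cloud(c); f=c['frame']
hsv=cv2.cvtColor(f,cv2.COLOR_BGR2HSV)
# green rack
def rect(m,name):
    p=P[m]; r=cv2.minAreaRect(p[:,:2].astype(np.float32)*1000); print(name,len(p),r,'z',np.percentile(p[:,2],[5,50,95]))
x,y,z=P[...,0],P[...,1],P[...,2]
H,S,V=[hsv[...,i] for i in range(3)]
reg=ok&(x>.4)&(x<.62)&(y>.06)&(y<.32)
m=reg&(H>60)&(H<90)&(S>100); rect(m,'green')
mm=np.zeros(m.shape,np.uint8);mm[m]=1
p=[onz(c,u,v,.012)[:2] for v,u in np.argwhere(m)]; print('green onz', cv2.minAreaRect(np.float32(p)*1000))
reg=ok&(x>.45)&(x<.6)&(y<-.25)&(y>-.5)
for n,mk in [('red',((H<6)|(H>174))&(S>150)),('yellow',(H>20)&(H<32)&(S>180)),('blue',(H>100)&(H<125)&(S>120))]:
    m=reg&mk; rect(m,n)
    m=ok&(x>.59)&(x<.66)&(y<-.25)&(y>-.5)&mk; rect(m,'tag_'+n)
m=ok&(x>.47)&(x<.62)&(y<.06)&(y>-.09)&(z>.04)&(z<.07); rect(m,'deep')
m=ok&(y<.12)&(y>-.22)&(z>.12)&(z<.24)&(x>.3)&(x<.8); rect(m,'box')
s=snap('scene');P,ok=cloud(s);x,y,z=P[...,0],P[...,1],P[...,2]
m=ok&(x>.47)&(x<.62)&(y<.06)&(y>-.09)&(z>.045)&(z<.07); rect(m,'deep scene')
m=ok&(y<.2)&(y>-.2)&(z>.05)&(z<.24)&(x>.3)&(x<.52); rect(m,'lever')
for a,b in [(.07,.1),(.1,.13),(.13,.16),(.16,.2)]:
    m2=m&(z>a)&(z<b)
    if m2.sum()>3: rect(m2,a)
m=ok&(y<.12)&(y>-.22)&(z>.07)&(z<.24)&(x>.55)&(x<.8); rect(m,'box')
for n,b in (('top',(160,150,480,260)),('scene',(190,150,490,320))):
    u0,v0,u1,v1=b; f=imaging.read_camera(n)['frame'][v0:v1,u0:u1]
    cv2.imwrite(f'pics/{n}1.png',cv2.resize(f,None,fx=2.5,fy=2.5,interpolation=cv2.INTER_CUBIC))
```

```text
green 3524 ((518.8744506835938, 196.07437133789062), (134.7451629638672, 209.66375732421875), 1.3971308469772339) z [0.0081 0.012  0.0158]
green onz ((518.8301391601562, 196.00152587890625), (134.08457946777344, 208.49928283691406), 1.2996783256530762)
red 454 ((529.4480590820312, -307.270751953125), (105.94636535644531, 30.54364585876465), 1.2005667686462402) z [0.0133 0.0186 0.0431]
tag_red 62 ((616.3632202148438, -306.9123840332031), (18.006120681762695, 29.521974563598633), 0.27050304412841797) z [0.0107 0.0152 0.0184]
yellow 87 ((536.2901611328125, -375.12005615234375), (101.35566711425781, 30.499263763427734), 3.3235933780670166) z [0.0157 0.0262 0.0331]Traceback (most recent call last):
  File "<stdin>", line 17, in <module>
  File "<stdin>", line 7, in rect
    return _quantile_unchecked(
        a, q, axis, out, overwrite_input, method, keepdims, weights)
    return _ureduce(a,
                    func=_quantile_ureduce_func,
    ...<5 lines>...
                    overwrite_input=overwrite_input,
                    method=method)
    r = func(a, **kwargs)
    result = _quantile(arr,
                       quantiles=q,
    ...<2 lines>...
                       out=out,
                       weights=wgt)
    slices_having_nans = np.isnan(arr[-1, ...])
                                  ~~~^^^^^^^^^
IndexError: index -1 is out of bounds for axis 0 with size 0
```

Run:
```python
from h import *
np.set_printoptions(precision=4,suppress=True)
c=snap('top'); P,ok=cloud(c); f=c['frame']
hsv=cv2.cvtColor(f,cv2.COLOR_BGR2HSV)
def rect(m,name):
    p=P[m]
    if len(p)<3: print(name,'none');return
    r=cv2.minAreaRect(p[:,:2].astype(np.float32)*1000); print(name,len(p),np.round(r[0]),np.round(r[1]),round(r[2],1),'z',np.percentile(p[:,2],[5,50,95]),'x',np.percentile(p[:,0],[2,98]),'y',np.percentile(p[:,1],[2,98]))
x,y,z=P[...,0],P[...,1],P[...,2]
H,S,V=[hsv[...,i].astype(int) for i in range(3)]
for n,mk in [('red',((H<6)|(H>174))&(S>150)),('yellow',(H>19)&(H<32)&(S>150)),('blue',(H>100)&(H<125)&(S>120))]:
    m=ok&(x>.45)&(x<.6)&(y<-.25)&(y>-.5)&mk; rect(m,n)
    m=ok&(x>.59)&(x<.66)&(y<-.25)&(y>-.5)&mk; rect(m,'tag_'+n)
m=ok&(x>.47)&(x<.62)&(y<.06)&(y>-.09)&(z>.04)&(z<.07); rect(m,'deep')
m=ok&(y<.12)&(y>-.22)&(z>.12)&(z<.24)&(x>.3)&(x<.8); rect(m,'box')
s=snap('scene');P,ok=cloud(s);x,y,z=P[...,0],P[...,1],P[...,2]
m=ok&(x>.47)&(x<.62)&(y<.06)&(y>-.09)&(z>.045)&(z<.07); rect(m,'deep scene')
m=ok&(y<.2)&(y>-.2)&(z>.05)&(z<.24)&(x>.36)&(x<.52); rect(m,'lever')
for a,b in [(.03,.05),(.07,.1),(.1,.13),(.13,.16),(.16,.2)]:
    rect(ok&(y<.2)&(y>-.2)&(x>.36)&(x<.5)&(z>a)&(z<b),a)
m=ok&(y<.12)&(y>-.22)&(z>.07)&(z<.24)&(x>.55)&(x<.8); rect(m,'box')
for n,b in (('top',(160,150,480,260)),('scene',(190,150,490,320))):
    u0,v0,u1,v1=b; f=imaging.read_camera(n)['frame'][v0:v1,u0:u1]
    cv2.imwrite(f'pics/{n}1.png',cv2.resize(f,None,fx=2.5,fy=2.5,interpolation=cv2.INTER_CUBIC))
```

```text
red 457 [ 530. -307.] [105.  31.] 1.4 z [0.013  0.019  0.0431] x [0.4788 0.5803] y [-0.3226 -0.2919]
tag_red 63 [ 616. -307.] [28. 17.] 89.4 z [0.0112 0.0154 0.0182] x [0.6079 0.6249] y [-0.3209 -0.2929]
yellow 494 [ 537. -375.] [106.  32.] 4.4 z [0.0137 0.0193 0.0427] x [0.4864 0.5878] y [-0.3917 -0.3584]
tag_yellow 62 [ 607. -374.] [38. 29.] 8.6 z [0.0108 0.0155 0.0207] x [0.5901 0.6264] y [-0.3874 -0.3598]
blue 473 [ 535. -441.] [106.  32.] 0.4 z [0.0131 0.02   0.0426] x [0.4844 0.5847] y [-0.4567 -0.4262]
tag_blue 55 [ 620. -440.] [16. 28.] 0.1 z [0.0117 0.0157 0.0194] x [0.6125 0.6277] y [-0.4528 -0.4266]
deep 838 [537. -19.] [150.  73.] 11.7 z [0.0507 0.0543 0.0578] x [0.5208 0.6078] y [-0.0492  0.019 ]
box 6038 [591. -65.] [421. 304.] 0.9 z [0.1242 0.1395 0.1451] x [0.6623 0.7959] y [-0.21    0.0827]
deep scene 573 [564. -11.] [94. 71.] 7.5 z [0.0499 0.053  0.0554] x [0.5169 0.606 ] y [-0.0472  0.0236]
lever 346 [445. -89.] [253.  88.] 66.8 z [0.0513 0.0588 0.127 ] x [0.3778 0.5185] y [-0.1991  0.0096]
0.03 1166 [ 422. -113.] [102. 169.] 5.2 z [0.0321 0.0401 0.0484] x [0.3686 0.4646] y [-0.1947 -0.0385]
0.07 41 [ 386. -193.] [ 9. 14.] 25.4 z [0.0715 0.0823 0.0955] x [0.3847 0.3918] y [-0.1993 -0.1845]
0.1 38 [ 384. -193.] [14.  4.] 87.4 z [0.1014 0.1126 0.1275] x [0.3817 0.3855] y [-0.1995 -0.1887]
0.13 14 [ 384. -196.] [7. 2.] 74.6 z [0.1312 0.1388 0.1525] x [0.3822 0.3856] y [-0.1996 -0.1937]
0.16 none
box 4746 [721. -60.] [137. 308.] 4.1 z [0.0771 0.1306 0.142 ] x [0.657  0.7754] y [-0.2103  0.0835]
```

```bash
sleep 0
```

```text
(no output)
```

View pics/top1.png

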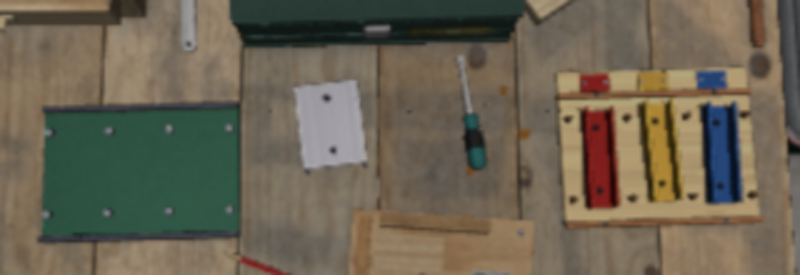

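View pics/scene1.png

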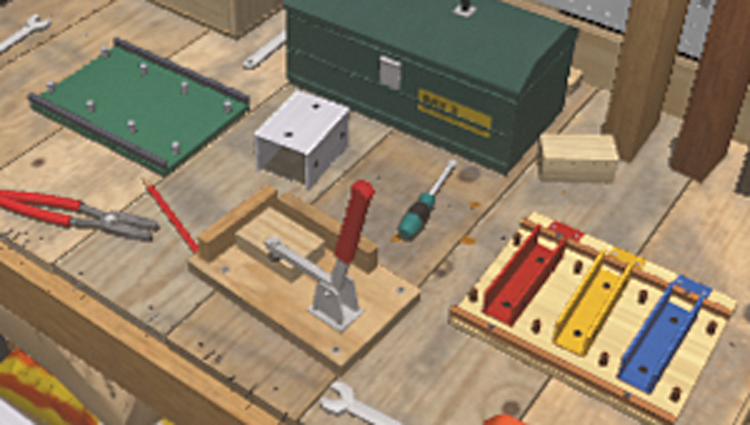

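Seen left to right, the wooden rack is red, yellow, blue. The clamp lies well in front of the deep channel (x<0.47). The wrist camera will measure more finely, so I go over the green rack first.

Emit:
{"fn": "servo_tool", "kwargs": {
  "targets": [
    [100, -0.044, -0.032, -0.005, -0.115],
    [100, -0.088, -0.064, -0.01, -0.23],
    [100, -0.132, -0.096, -0.015, -0.345],
    [100, -0.176, -0.128, -0.02, -0.46],
    [100, -0.22, -0.16, -0.027, -0.46]
  ]
}}

```text
time_s: 1.92
tool_pos: [0.4153, 0.3397, 0.2499]
tool_rot: [180.0, 0.0, -179.9]
force: [1.6, -0.2, -0.4]
grip_width: 0.0868
```

Emit:
{"fn": "servo_tool", "kwargs": {
  "targets": [
    [60, -0.025, -0.045, 0, 0],
    [60, -0.05, -0.09, 0, 0],
    [60, -0.075, -0.135, 0, 0],
    [60, -0.075, -0.144, 0, 0],
    [60, -0.075, -0.144, 0, 0]
  ]
}}

```text
time_s: 2.55
tool_pos: [0.4895, 0.1974, 0.2497]
tool_rot: [180.0, -0.0, 179.9]
force: [-0.7, -0.2, 0.0]
grip_width: 0.0531
```

Run:
```python
from h import *
np.set_printoptions(precision=4,suppress=True)
c=snap('wrist','w1.png'); o=monitor.get_obs(); print(o['tool_pos'],o['tool_rot'],o['qpos'],c['world_from_camera'][:3])
P,ok=cloud(c); x,y,z=[P[...,i] for i in range(3)]
hsv=cv2.cvtColor(c['frame'],cv2.COLOR_BGR2HSV); H,S,V=[hsv[...,i].astype(int) for i in range(3)]
m=(H>60)&(H<95)&(S>80)&(abs(z-.012)<.01)&(x<.64)
m=cv2.morphologyEx(m.astype(np.uint8),cv2.MORPH_CLOSE,np.ones((5,5)))
p=np.float32([onz(c,u,v,.012)[:2] for v,u in np.argwhere(m>0)])*1000
print(cv2.minAreaRect(p),len(p))
print(pinpoint('wrist','green_rack')[:1])
```

```text
[0.4891 0.1987 0.2496] [ 179.9439   -0.0118 -179.9247] [-34.8442   2.6161  10.2556  98.5031  -0.5315  78.9106  65.5783] [[ 0.001   0.9573  0.2891  0.4098]
 [ 1.     -0.0014  0.0014  0.1977]
 [ 0.0017  0.2891 -0.9573  0.4129]]
((521.994384765625, 60.34858703613281), (136.46310424804688, 488.6087646484375), 1.2481218576431274) 11716
[{'at': [320.7, 189.4], 'confidence': 0.93}]
```

View pics/w1.png

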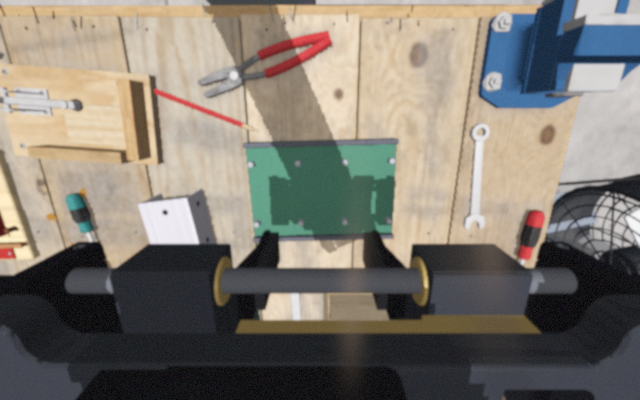

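The wrist picture shows the green board whole: corners near (246,145), (396,140), (252,239) and (396,236), with its pins visible. I refine the estimate using the board colour and the pins.

```bash
cat > green.py <<'E'
from h import *
np.set_printoptions(precision=4,suppress=True)
c=snap('wrist')
P,ok=cloud(c); x,y,z=[P[...,i] for i in range(3)]
hsv=cv2.cvtColor(c['frame'],cv2.COLOR_BGR2HSV); H,S,V=[hsv[...,i].astype(int) for i in range(3)]
m=(H>60)&(H<95)&(S>80)
n,l,st,ce=cv2.connectedComponentsWithStats(cv2.morphologyEx(m.astype(np.uint8),cv2.MORPH_CLOSE,np.ones((5,5))))
i=l[190,320]; print('area',st[i])
p=np.float32([onz(c,u,v,.012)[:2] for v,u in np.argwhere(l==i)])*1000
print(cv2.minAreaRect(p))
g=c['frame']
cv2.imwrite('pics/w1z.png',cv2.resize(g[125:255,230:410],None,fx=4,fy=4,interpolation=cv2.INTER_CUBIC))
# dark lips: depth-based z>.017
print(onz(c,320.7,189.4,0.0),onz(c,320.7,189.4,0.012))
u0,v0=235,130
for (u,v) in [(251,163),(297,163),(345,163),(390,161),(257,225),(302,222),(347,222),(390,218)]: print(onz(c,u,v,.026))
E
python3 green.py
```

```text
area [  246   145   148    92 11264]
((518.9573974609375, 199.75975036621094), (136.0653839111328, 210.20407104492188), 1.5334351062774658)
[0.517  0.2003 0.    ] [0.5138 0.2002 0.012 ]
[0.4724 0.103  0.026 ]
[0.4722 0.1671 0.026 ]
[0.4721 0.234  0.026 ]
[0.4691 0.2965 0.026 ]
[0.5651 0.1054 0.026 ]
[0.5602 0.1725 0.026 ]
[0.5601 0.2394 0.026 ]
[0.5537 0.3028 0.026 ]
```

View pics/w1z.png

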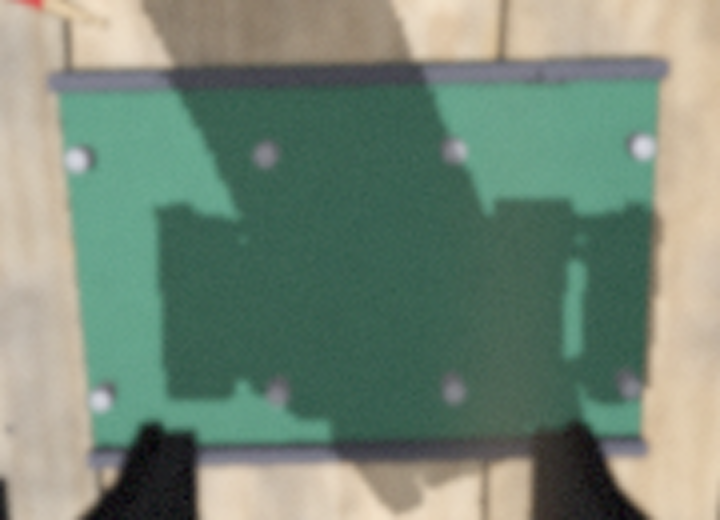

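```bash
cat > fit.py <<'E'
from h import *
from scipy.optimize import least_squares
def rackfit(c,pix,loc,z):
    W=np.array([onz(c,u,v,z)[:2] for u,v in pix]); L=np.array(loc)
    f=lambda q:(np.stack([q[0]+L[:,0]*np.cos(q[2])-L[:,1]*np.sin(q[2]),q[1]+L[:,0]*np.sin(q[2])+L[:,1]*np.cos(q[2])],1)-W).ravel()
    r=least_squares(f,[*W.mean(0),0]); return r.x[:2],np.degrees(r.x[2]),r.fun.reshape(-1,2)*1000
E
python3 - <<'E'
from fit import *
np.set_printoptions(precision=4,suppress=True)
c=snap('wrist'); 
pix=[(249.3,164.8),(296,163.5),(343.8,162.5),(390.8,161.5),(255.5,224.5),(299.5,222.8),(343.5,222.3),(387.5,221)]
loc=[(sx*.045,yy) for sx in(-1,1) for yy in(-.099,-.033,.033,.099)]
for z in (.026,.024): print(rackfit(c,pix,loc,z))
E
```

```text
(array([0.5167, 0.2003]), np.float64(1.5884921573792679), array([[-0.4751, -0.3862],
       [-0.2906,  0.3633],
       [-0.5253, -0.2911],
       [-0.7657,  0.2692],
       [ 0.0619, -0.7796],
       [ 1.1095, -0.3533],
       [ 0.2417,  0.2322],
       [ 0.6435,  0.9455]]))
(array([0.5173, 0.2004]), np.float64(1.5884867632427875), array([[-0.2592,  0.13  ],
       [-0.0642,  0.5422],
       [-0.2907, -0.4568],
       [-0.5229, -0.2347],
       [-0.1846, -0.2784],
       [ 0.8779, -0.191 ],
       [ 0.0151,  0.0564],
       [ 0.4285,  0.4322]]))
```

Emit:
{"fn": "servo_tool", "kwargs": {
  "targets": [
    [60, -0.003, -0.052, 0, 0],
    [60, -0.006, -0.105, 0, 0],
    [60, -0.01, -0.158, 0, 0],
    [60, -0.01, -0.21, 0, 0],
    [60, -0.01, -0.21, 0, 0]
  ]
}}

```text
time_s: 3.38
tool_pos: [0.4996, -0.0164, 0.2499]
tool_rot: [-179.9, 0.0, 179.7]
force: [-0.2, 0.0, 1.1]
grip_width: 0.0524
```

Run:
```python
from h import *
np.set_printoptions(precision=4,suppress=True)
c=snap('wrist','w2.png'); o=monitor.get_obs(); print(o['tool_pos'],o['tool_rot'],o['qpos'])
P,ok=cloud(c); x,y,z=[P[...,i] for i in range(3)]
m=ok&(abs(z-.054)<.012)&(x>.5)&(x<.63)&(abs(y+.013)<.06)
m=cv2.morphologyEx(m.astype(np.uint8),cv2.MORPH_OPEN,np.ones((3,3)))>0
p=P[m];print(len(p),cv2.minAreaRect(np.float32(p[:,:2]*1000)),np.median(p[:,2]))
g=c['frame'];cv2.imwrite('pics/w2z.png',cv2.resize(g[100:270,200:420],None,fx=3,fy=3,interpolation=cv2.INTER_CUBIC))
```

```text
[ 0.4997 -0.0133  0.2498] [179.9706   0.0307 179.8724] [-23.2488  -1.3624  21.5111 102.3472   0.4801  78.8891  88.037 ]
3010 ((562.6956787109375, -10.737678527832031), (90.8327407836914, 68.08602142333984), 6.932548999786377) 0.054768269703653866
```

View pics/w2.png

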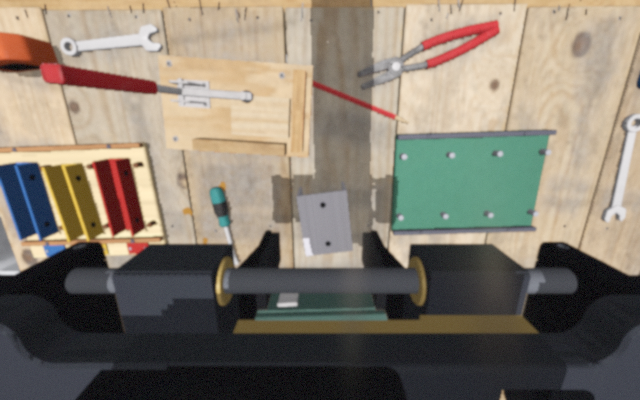

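View pics/w2z.png

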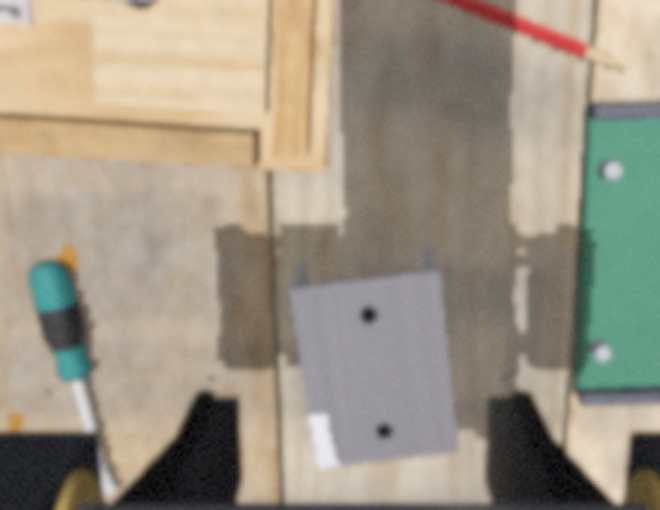

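The deep channel's top is a 91×68 mm rectangle centred at (0.563, -0.011) with yaw 6.9°. Now over to the wooden rack.

Emit:
{"fn": "servo_tool", "kwargs": {
  "targets": [
    [60, 0, -0.055, 0, 0],
    [60, 0, -0.11, 0, 0],
    [60, 0, -0.165, 0, 0],
    [60, 0, -0.22, 0, 0],
    [60, 0, -0.275, 0, 0]
  ]
}}

```text
time_s: 4.05
tool_pos: [0.5014, -0.2863, 0.2495]
tool_rot: [179.9, 0.1, -179.7]
force: [0.1, 0.5, -0.7]
grip_width: 0.0517
```

Emit:
{"fn": "servo_tool", "kwargs": {
  "targets": [
    [60, 0, -0.055, 0, 0],
    [60, 0, -0.08, 0, 0],
    [60, 0, -0.08, 0, 0]
  ]
}}

```text
time_s: 4.42
tool_pos: [0.5003, -0.3676, 0.2488]
tool_rot: [-180.0, -0.1, 180.0]
force: [0.2, -0.1, 0.3]
grip_width: 0.0519
```

```bash
cat > pieces.py <<'E'
from h import *
np.set_printoptions(precision=4,suppress=True)
def go(fn,reg):
    c=snap('wrist',fn); o=monitor.get_obs(); print(o['tool_pos'],o['tool_rot'],o['qpos'])
    P,ok=cloud(c); x,y,z=[P[...,i] for i in range(3)]
    hsv=cv2.cvtColor(c['frame'],cv2.COLOR_BGR2HSV); H,S,V=[hsv[...,i].astype(int) for i in range(3)]
    for n,mk in [('red',((H<8)|(H>172))&(S>120)),('yellow',(H>19)&(H<34)&(S>140)),('blue',(H>100)&(H<125)&(S>120))]:
        m=ok&mk&(x>reg[0])&(x<reg[1])&(y>reg[2])&(y<reg[3])
        nn,l,st,_=cv2.connectedComponentsWithStats(m.astype(np.uint8))
        i=1+np.argmax(st[1:,4]); m=l==i
        for nm,mm in (('all',m),('top',m&(z>.034))):
            p=P[mm]
            if len(p)>5: r=cv2.minAreaRect(np.float32(p[:,:2]*1000)); print(n,nm,len(p),np.round(r[0],1),np.round(r[1],1),round(r[2],1),'z',np.percentile(p[:,2],[5,95]))
    return c
if __name__=='__main__':
    go('w3.png',(.45,.605,-.5,-.25))
E
python3 pieces.py
```

```text
[ 0.501  -0.3658  0.2488] [ 179.9261   -0.0407 -179.8904] [  1.5247  16.4411  39.9337  86.6698 -10.6352  80.8182 132.1261]
red all 1578 [ 529.3 -310.2] [109.4  43. ] 3.8 z [0.0158 0.0433]
red top 405 [ 525.8 -310.4] [102.  43.] 3.8 z [0.0368 0.0439]
yellow all 1464 [ 536.1 -373. ] [107.7  30. ] 3.2 z [0.0156 0.0431]
yellow top 267 [ 532.2 -373.3] [100.  30.] 3.1 z [0.0388 0.0439]
blue all 1574 [ 534.8 -424.8] [ 59.7 109.6] 87.7 z [0.0156 0.0433]
blue top 411 [ 532.9 -437. ] [ 59.9 108.1] 72.4 z [0.0347 0.2529]
```

View pics/w3.png

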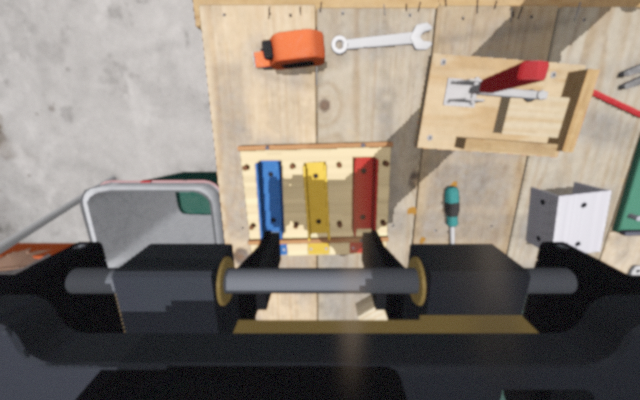

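```bash
cat > chan.py <<'E'
from h import *
np.set_printoptions(precision=4,suppress=True)
# outline of top rim by colour, unprojected on z=top: outer edges of both flanges, robust per-row extremes
def chan(c,col,ctr,ztop=.042,yaw0=1.5,cut=.03):
    hsv=cv2.cvtColor(c['frame'],cv2.COLOR_BGR2HSV); H,S,V=[hsv[...,i].astype(int) for i in range(3)]
    mk={'red':((H<8)|(H>172))&(S>120),'yellow':(H>19)&(H<34)&(S>140),'blue':(H>100)&(H<125)&(S>120)}[col]
    P,ok=cloud(c)
    m=mk&ok&(P[...,2]>ztop-.007)&(P[...,2]<ztop+.006)&(abs(P[...,0]-ctr[0])<.075)&(abs(P[...,1]-ctr[1])<.03)
    q=P[m][:,:2]-np.array(ctr)
    a=np.radians(yaw0)
    for _ in range(3):
        R=np.array([[np.cos(a),-np.sin(a)],[np.sin(a),np.cos(a)]]); l=q@R
        L=l[l[:,1]>np.median(l[:,1])] if False else l
        s=l[:,1]>l[:,1].mean()
        k=[np.polyfit(l[t][:,0],l[t][:,1],1) for t in (s,~s)]
        a+=np.arctan((k[0][0]+k[1][0])/2)
    R=np.array([[np.cos(a),-np.sin(a)],[np.sin(a),np.cos(a)]]); l=q@R; s=l[:,1]>l[:,1].mean()
    yl,yr=np.median(l[s][:,1]),np.median(l[~s][:,1])
    xs=np.percentile(l[:,0],[1,99])
    cen=np.array(ctr)+R@np.array([xs.mean(),(yl+yr)/2])
    print(col,'n',len(l),'cen',cen,'yaw %.1f'%np.degrees(a),'rim spacing(28.5) %.1f'%((yl-yr)*1e3),'len %.1f'%(np.ptp(xs)*1e3))
    return cen,np.degrees(a)
E
python3 - <<'E'
from chan import *
c=snap('wrist')
for n,y in (('red',-.307),('yellow',-.373),('blue',-.44)): chan(c,n,(.534,y))
g=c['frame'];cv2.imwrite('pics/w3z.png',cv2.resize(g[130:265,225:400],None,fx=4,fy=4,interpolation=cv2.INTER_CUBIC))
E
```

```text
red n 416 cen [ 0.5257 -0.3064] yaw 1.4 rim spacing(28.5) 27.5 len 100.3
yellow n 273 cen [ 0.5368 -0.3729] yaw 3.2 rim spacing(28.5) 27.0 len 107.5
blue n 347 cen [ 0.5304 -0.4385] yaw 0.2 rim spacing(28.5) 27.5 len 98.2
```

View pics/w3z.png

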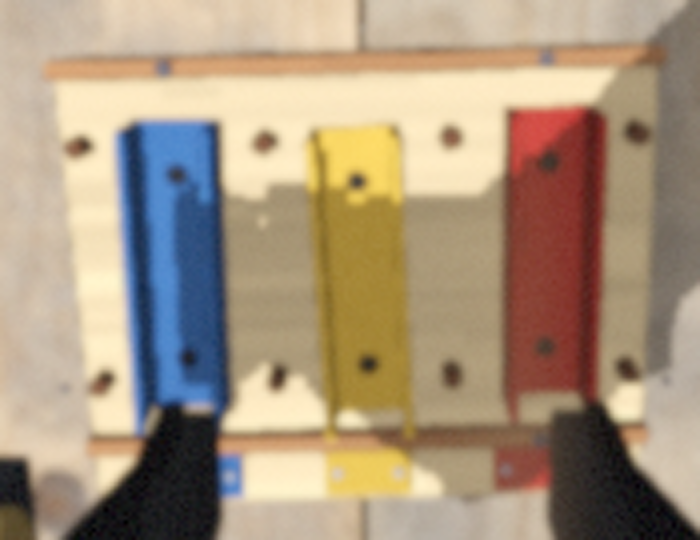

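All three channels are measured: red (0.529,-0.306), yellow (0.536,-0.373) and blue (0.535,-0.4385), each with a small yaw. I grip red first.

Emit:
{"fn": "servo_tool", "kwargs": {
  "targets": [
    [60, -0.029, 0.03, 0.02, -0.024],
    [60, -0.029, 0.06, 0.05, -0.024],
    [60, -0.029, 0.06, 0.11, -0.024],
    [60, -0.029, 0.06, 0.155, -0.024],
    [60, -0.029, 0.06, 0.155, -0.024]
  ]
}}

```text
time_s: 5.15
tool_pos: [0.5274, -0.3029, 0.0912]
tool_rot: [179.7, -0.4, -178.4]
force: [-0.4, -0.9, 0.4]
grip_width: 0.0525
```

Run:
```python
from chan import *
c=snap('wrist','w4.png'); o=monitor.get_obs(); print(o['tool_pos'],o['tool_rot'],o['qpos'])
```

```text
[ 0.5291 -0.3048  0.0941] [ 179.8882   -0.0963 -178.439 ] [ -1.9565  21.7118  36.1213  98.6927 -14.0487  64.3091 129.9651]
```

View pics/w4.png

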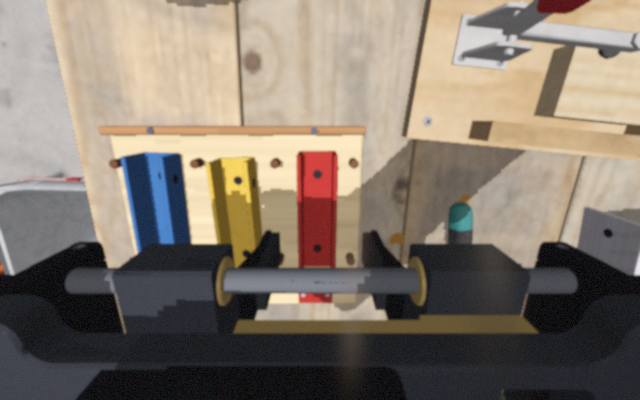

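Red is centred between the fingers, its column at about 317 against a finger mid of 320. I go down and grip.

Emit:
{"fn": "servo_tool", "kwargs": {
  "targets": [
    [60, 0, 0, 0.03, 0],
    [60, 0, 0, 0.055, 0],
    [60, 0, 0, 0.07, 0],
    [60, 0, 0, 0.076, 0],
    [60, 0, 0, 0.076, 0]
  ],
  "grip_force": 20
}}

```text
time_s: 5.82
tool_pos: [0.5295, -0.3076, 0.0195]
tool_rot: [-180.0, 0.1, -178.6]
force: [0.4, 0.7, -0.1]
grip_width: 0.0519
```

Emit:
{"fn": "servo_tool", "kwargs": {
  "targets": [
    [20, 0, 0, 0, 0],
    [20, 0, 0, 0, 0],
    [20, 0, 0, 0, 0],
    [20, 0, 0, 0, 0]
  ],
  "grip_force": 25
}}

```text
time_s: 6.32
tool_pos: [0.5291, -0.3074, 0.019]
tool_rot: [180.0, 0.0, -178.6]
force: [-0.3, 0.8, 3.2]
grip_width: 0.0323
```

Emit:
{"fn": "servo_tool", "kwargs": {
  "targets": [
    [20, 0, 0, -0.01, 0],
    [20, 0, 0, -0.04, 0],
    [20, 0, 0, -0.09, 0],
    [20, 0, 0.02, -0.13, 0],
    [20, 0, 0.07, -0.15, 0]
  ]
}}

```text
time_s: 6.95
tool_pos: [0.5273, -0.2407, 0.1717]
tool_rot: [-179.8, 0.2, -179.0]
force: [0.5, 1.3, -1.4]
grip_width: 0.0315
```

Emit:
{"fn": "servo_tool", "kwargs": {
  "targets": [
    [20, 0, 0.055, 0, 0],
    [20, 0, 0.11, 0, 0],
    [20, 0, 0.165, 0, 0],
    [20, 0, 0.22, 0, 0],
    [20, 0, 0.27, 0, 0]
  ]
}}

```text
time_s: 7.58
tool_pos: [0.5203, 0.0342, 0.1691]
tool_rot: [180.0, 0.1, -178.6]
force: [0.8, -0.2, -0.4]
grip_width: 0.0319
```

Emit:
{"fn": "servo_tool", "kwargs": {
  "targets": [
    [20, 0, 0.05, 0, 0],
    [20, 0, 0.09, 0, 0],
    [20, 0, 0.1, 0.03, 0],
    [20, 0, 0.1, 0.04, 0],
    [20, 0, 0.1, 0.04, 0]
  ]
}}

```text
time_s: 8.2
tool_pos: [0.5178, 0.1309, 0.1282]
tool_rot: [-179.9, -0.1, -178.7]
force: [0.7, 0.1, -0.7]
grip_width: 0.032
```

Run:
```python
from chan import *
c=snap('wrist','w5.png'); 
for i in range(3):
  o=monitor.get_obs(); print(o['tool_pos'],o['tool_rot'],o['qpos'],o['grip_width'])
```

```text
[0.5185 0.1309 0.129 ] [-179.9715    0.0147 -178.7308] [-36.1002   8.3247  20.7296 107.0432  -3.2021  65.1911  77.0429] 0.03143556377471293
[0.5185 0.1309 0.129 ] [-179.9715    0.0147 -178.7308] [-36.1002   8.3247  20.7296 107.0432  -3.2021  65.1911  77.0429] 0.03143556377471293
[0.5185 0.1309 0.129 ] [-179.9715    0.0147 -178.7308] [-36.1002   8.3247  20.7296 107.0432  -3.2021  65.1911  77.0429] 0.03143556377471293
```

View pics/w5.png

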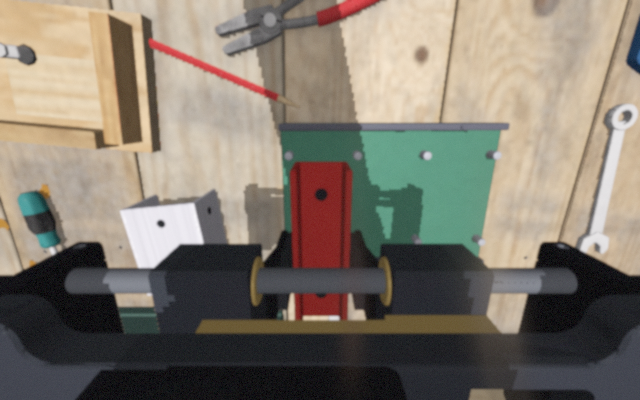

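Red hangs level over the right-hand place. The pins at (288,155) and (358,155) put the place centre about 2 px to the left of the piece, so I correct +3 mm and lower.

Emit:
{"fn": "servo_tool", "kwargs": {
  "targets": [
    [20, 0, 0.003, 0.03, -0.003],
    [20, 0, 0.003, 0.07, -0.003],
    [20, 0, 0.003, 0.095, -0.003],
    [20, 0, 0.003, 0.105, -0.003],
    [20, 0, 0.003, 0.11, -0.003]
  ]
}}

```text
time_s: 8.88
tool_pos: [0.519, 0.135, 0.0193]
tool_rot: [180.0, 0.1, -178.5]
force: [-0.8, -0.3, -1.8]
grip_width: 0.0319
```

Emit:
{"fn": "servo_tool", "kwargs": {
  "targets": [
    [20, 0, 0, 0, 0],
    [20, 0, 0, 0, 0]
  ]
}}

```text
time_s: 9.12
tool_pos: [0.5189, 0.1356, 0.0196]
tool_rot: [180.0, 0.1, -178.4]
force: [-0.9, 0.2, -0.9]
grip_width: 0.0318
```

Emit:
{"fn": "servo_tool", "kwargs": {
  "targets": [
    [57, 0, 0, 0.001, 0],
    [57, 0, 0, 0.001, 0],
    [57, 0, 0, 0.001, 0],
    [57, 0, 0, -0.03, 0],
    [57, 0, 0, -0.08, 0]
  ]
}}

```text
time_s: 9.75
tool_pos: [0.5165, 0.1349, 0.0979]
tool_rot: [-179.9, -0.2, -178.4]
force: [0.5, 1.2, 0.4]
grip_width: 0.0493
```

Emit:
{"fn": "servo_tool", "kwargs": {
  "targets": [
    [57, 0, 0, -0.06, 0],
    [57, 0, 0, -0.08, 0],
    [57, 0, 0, -0.08, 0]
  ]
}}

```text
time_s: 10.12
tool_pos: [0.5192, 0.1358, 0.1804]
tool_rot: [179.9, 0.2, -178.4]
force: [-0.0, -0.2, -0.7]
grip_width: 0.0494
```

Run:
```python
from chan import *
c=snap('wrist','w6.png'); o=monitor.get_obs(); print(o['tool_pos'],o['tool_rot'],o['qpos'],o['grip_width'])
chan(c,'red',(.519,.134))
```

```text
[0.5181 0.1354 0.1786] [ 179.9722    0.0417 -178.4369] [-36.9956   5.8663  20.8847 103.6366  -2.2278  70.8462  76.0817] 0.04971454465535561
red n 600 cen [0.5192 0.136 ] yaw 1.5 rim spacing(28.5) 27.8 len 106.9
```

View pics/w6.png

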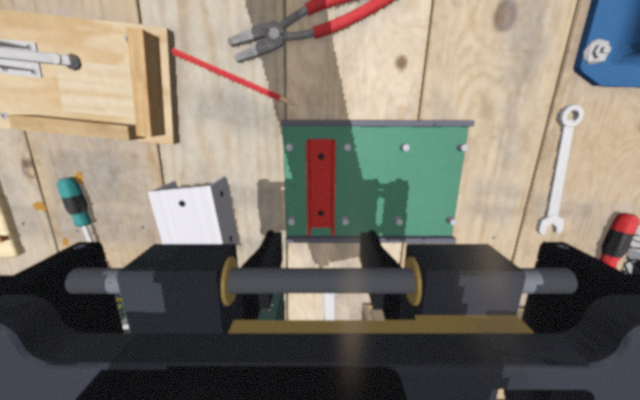

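Red lies flat between its pins at (321,187). Yellow next.

Emit:
{"fn": "servo_tool", "kwargs": {
  "targets": [
    [57, -0.001, -0.055, 0, -0.03],
    [57, -0.002, -0.11, 0, -0.03],
    [57, -0.003, -0.165, 0, -0.03],
    [57, -0.004, -0.22, 0, -0.03],
    [57, -0.0044, -0.275, 0, -0.03]
  ]
}}

```text
time_s: 10.8
tool_pos: [0.5286, -0.1408, 0.1764]
tool_rot: [180.0, -0.2, -176.7]
force: [0.7, 0.4, 0.1]
grip_width: 0.0496
```

Run:
```python
from chan import *
o=monitor.get_obs(); print(o['tool_pos'],o['tool_rot'])
t=np.array([.5365,-.3725]); p=o['tool_pos'][:2]; a=np.radians(o['tool_rot'][2]); d=t-p
print(d@[np.cos(a),np.sin(a)], d@[np.sin(a),-np.cos(a)])
```

```text
[ 0.5286 -0.1408  0.1764] [ 179.9766   -0.1739 -176.7082]
0.005442433734786288 -0.23178705340508055
```

Emit:
{"fn": "servo_tool", "kwargs": {
  "targets": [
    [57, 0.0015, -0.055, 0, 0],
    [57, 0.003, -0.11, 0, 0],
    [57, 0.0045, -0.165, 0, 0],
    [57, 0.006, -0.22, 0, 0],
    [57, 0.0064, -0.233, 0.05, 0]
  ]
}}

```text
time_s: 11.42
tool_pos: [0.5362, -0.3792, 0.1295]
tool_rot: [-179.6, 0.2, -177.1]
force: [0.6, 0.5, -0.0]
grip_width: 0.0498
```

Emit:
{"fn": "servo_tool", "kwargs": {
  "targets": [
    [57, 0, 0, 0.035, 0],
    [57, 0, 0, 0.035, 0]
  ]
}}

```text
time_s: 11.68
tool_pos: [0.5336, -0.3704, 0.0882]
tool_rot: [179.7, -0.5, -176.8]
force: [0.2, 0.3, 0.5]
grip_width: 0.0495
```

Run:
```python
from chan import *
c=snap('wrist','w7.png'); o=monitor.get_obs(); print(o['tool_pos'],o['tool_rot'],o['qpos'],o['grip_width'])
```

```text
[ 0.5353 -0.3714  0.0911] [ 179.8694   -0.2603 -176.7354] [  2.9998  27.7345  38.5418  92.5624 -18.3522  66.4906 139.075 ] 0.04907992982762857
```

View pics/w7.png

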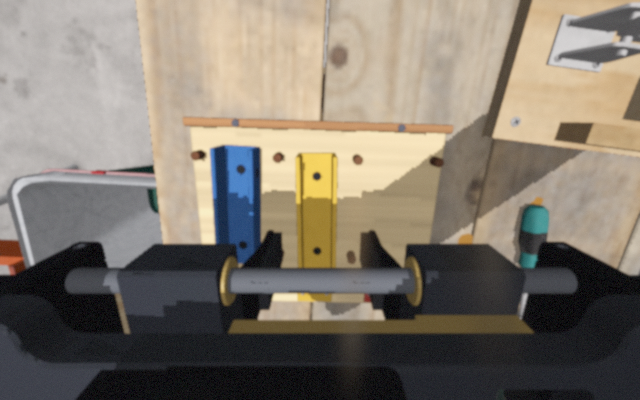

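Emit:
{"fn": "servo_tool", "kwargs": {
  "targets": [
    [57, 0, -0.001, 0.03, 0],
    [57, 0, -0.001, 0.055, 0],
    [57, 0, -0.001, 0.07, 0],
    [57, 0, -0.001, 0.0755, 0],
    [57, 0, -0.001, 0.0755, 0]
  ]
}}

```text
time_s: 12.35
tool_pos: [0.5374, -0.3736, 0.0188]
tool_rot: [-180.0, 0.0, -176.7]
force: [0.1, 0.2, 1.0]
grip_width: 0.0497
```

Emit:
{"fn": "servo_tool", "kwargs": {
  "targets": [
    [20, 0, 0, 0, 0],
    [20, 0, 0, 0, 0],
    [20, 0, 0, 0, 0],
    [20, 0, 0, 0, 0]
  ],
  "grip_force": 25
}}

```text
time_s: 12.85
tool_pos: [0.5373, -0.3736, 0.0186]
tool_rot: [-180.0, 0.0, -176.7]
force: [-0.8, 1.0, 3.3]
grip_width: 0.032
```

Emit:
{"fn": "servo_tool", "kwargs": {
  "targets": [
    [20, 0, 0, -0.01, 0],
    [20, 0, 0, -0.04, 0],
    [20, 0, 0, -0.09, 0],
    [20, 0, 0.02, -0.13, 0],
    [20, 0, 0.07, -0.15, 0]
  ]
}}

```text
time_s: 13.48
tool_pos: [0.5327, -0.3065, 0.1712]
tool_rot: [-179.8, 0.2, -177.0]
force: [-0.3, 0.9, -1.0]
grip_width: 0.0314
```

Emit:
{"fn": "servo_tool", "kwargs": {
  "targets": [
    [20, -0.001, 0.055, 0, 0],
    [20, -0.003, 0.11, 0, 0],
    [20, -0.005, 0.165, 0, 0],
    [20, -0.007, 0.22, 0, 0],
    [20, -0.009, 0.275, 0, 0]
  ]
}}

```text
time_s: 14.1
tool_pos: [0.5258, -0.0268, 0.1686]
tool_rot: [180.0, 0.1, -176.7]
force: [1.8, 0.1, -1.1]
grip_width: 0.0321
```

Emit:
{"fn": "servo_tool", "kwargs": {
  "targets": [
    [20, -0.001, 0.055, 0, 0.029],
    [20, -0.002, 0.11, 0, 0.029],
    [20, -0.003, 0.165, 0, 0.029],
    [20, -0.004, 0.22, 0, 0.029],
    [20, -0.0041, 0.229, 0.04, 0.029]
  ]
}}

```text
time_s: 14.72
tool_pos: [0.5185, 0.2071, 0.1308]
tool_rot: [179.7, 0.4, -178.0]
force: [0.2, -0.6, -1.9]
grip_width: 0.0316
```

Run:
```python
from chan import *
c=snap('wrist','w8.png'); o=monitor.get_obs(); print(o['tool_pos'],o['tool_rot'],o['grip_width'])
```

```text
[0.514  0.2038 0.1233] [-179.9236   -0.2694 -178.0453] 0.031723140664951126
```

View pics/w8.png

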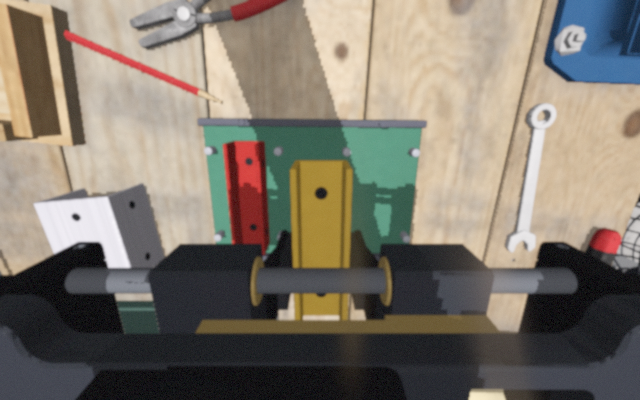

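Emit:
{"fn": "servo_tool", "kwargs": {
  "targets": [
    [20, 0, 0, 0, 0],
    [20, 0, 0, 0, 0]
  ]
}}

```text
time_s: 15.02
tool_pos: [0.5184, 0.1991, 0.1296]
tool_rot: [180.0, 0.1, -178.5]
force: [-0.4, -0.4, -0.7]
grip_width: 0.0316
```

Run:
```python
from chan import *
c=snap('wrist'); o=monitor.get_obs(); print(o['tool_pos'],o['tool_rot'],o['grip_width'])
g=c['frame'];cv2.imwrite('pics/w9.png',cv2.resize(g[110:270,190:430],None,fx=3,fy=3,interpolation=cv2.INTER_CUBIC))
```

```text
[0.5185 0.1992 0.1298] [ 179.9504    0.1389 -178.5278] 0.03184661959781558
```

View pics/w9.png

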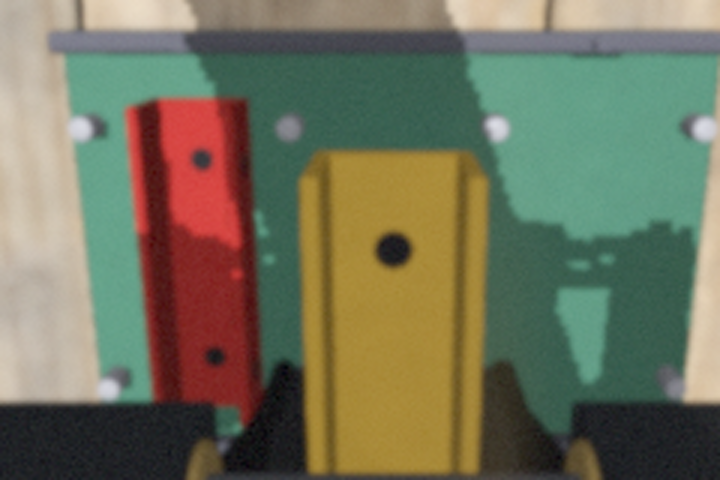

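The yellow piece is centred between its pins (290 and 497 in the crop, piece at 393). Lower and release.

Emit:
{"fn": "servo_tool", "kwargs": {
  "targets": [
    [20, 0.001, 0, 0.03, -0.001],
    [20, 0.001, 0.0005, 0.07, -0.001],
    [20, 0.001, 0.0005, 0.095, -0.001],
    [20, 0.001, 0.0005, 0.107, -0.001],
    [20, 0.001, 0.0005, 0.111, -0.001]
  ]
}}

```text
time_s: 15.7
tool_pos: [0.5164, 0.2002, 0.0185]
tool_rot: [-180.0, -0.1, -178.4]
force: [-9.1, -4.9, 22.0]
grip_width: 0.032
```

Emit:
{"fn": "servo_tool", "kwargs": {
  "targets": [
    [20, 0, 0, 0, 0],
    [57, 0, 0, 0, 0],
    [57, 0, 0, 0, 0],
    [57, 0, 0, 0, 0],
    [57, 0, 0, -0.03, 0]
  ]
}}

```text
time_s: 16.32
tool_pos: [0.5142, 0.2001, 0.0454]
tool_rot: [-179.9, -0.3, -178.3]
force: [0.5, 0.1, 0.7]
grip_width: 0.0494
```

Emit:
{"fn": "servo_tool", "kwargs": {
  "targets": [
    [57, 0, 0, -0.05, 0],
    [57, 0, 0, -0.1, 0],
    [57, 0, 0, -0.13, 0],
    [57, 0, 0, -0.13, 0],
    [57, 0, 0, -0.13, 0]
  ]
}}

```text
time_s: 16.95
tool_pos: [0.5155, 0.2007, 0.1761]
tool_rot: [-180.0, -0.1, -178.3]
force: [-0.2, 0.2, 0.2]
grip_width: 0.0497
```

Run:
```python
from chan import *
c=snap('wrist','w10.png'); o=monitor.get_obs(); print(o['tool_pos'],o['tool_rot'],o['grip_width'])
chan(c,'red',(.519,.134));chan(c,'yellow',(.517,.2))
a=np.radians(o['tool_rot'][2]); d=np.array([.535,-.4385])-o['tool_pos'][:2]
print(d@[np.cos(a),np.sin(a)], d@[np.sin(a),-np.cos(a)])
```

```text
[0.5152 0.2006 0.1756] [-179.9378   -0.1247 -178.3188] 0.049735425881499394
red n 742 cen [0.518  0.1371] yaw 1.7 rim spacing(28.5) 27.7 len 104.1
yellow n 583 cen [0.5169 0.2016] yaw 1.6 rim spacing(28.5) 27.7 len 106.2
-0.0009967477800363186 -0.6393948319231801
```

View pics/w10.png

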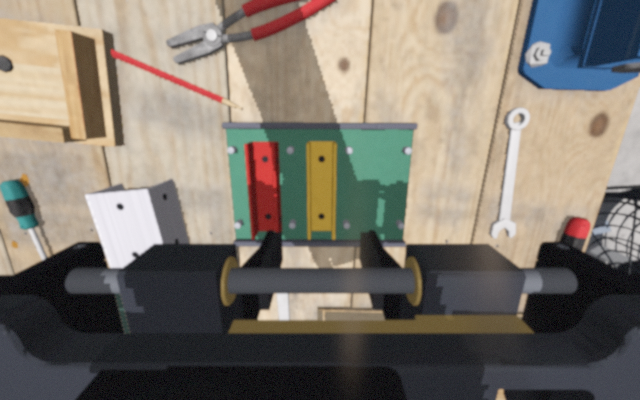

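Yellow is in, flat. Now blue.

Emit:
{"fn": "servo_tool", "kwargs": {
  "targets": [
    [57, 0, -0.055, 0, 0],
    [57, 0, -0.11, 0, 0],
    [57, 0, -0.17, 0, 0],
    [57, 0, -0.23, 0, 0],
    [57, 0, -0.29, 0, 0]
  ]
}}

```text
time_s: 17.62
tool_pos: [0.5236, -0.0907, 0.1756]
tool_rot: [180.0, -0.1, -178.3]
force: [1.2, 1.0, 0.1]
grip_width: 0.0495
```

Emit:
{"fn": "servo_tool", "kwargs": {
  "targets": [
    [57, 0, -0.055, 0, 0],
    [57, 0, -0.11, 0, 0],
    [57, 0, -0.17, 0, 0],
    [57, 0, -0.23, 0, 0],
    [57, 0, -0.28, 0, 0]
  ]
}}

```text
time_s: 18.25
tool_pos: [0.5317, -0.3709, 0.1752]
tool_rot: [180.0, -0.2, -178.4]
force: [0.4, 0.5, 1.1]
grip_width: 0.0494
```

Emit:
{"fn": "servo_tool", "kwargs": {
  "targets": [
    [57, -0.001, -0.05, 0, 0.026],
    [57, -0.001, -0.069, 0.03, 0.026],
    [57, -0.001, -0.069, 0.07, 0.026],
    [57, -0.001, -0.069, 0.083, 0.026],
    [57, -0.001, -0.069, 0.083, 0.026]
  ]
}}

```text
time_s: 18.88
tool_pos: [0.5354, -0.4367, 0.0926]
tool_rot: [179.9, -0.1, -179.8]
force: [0.1, -1.3, -0.1]
grip_width: 0.0494
```

Run:
```python
from chan import *
c=snap('wrist','w11.png'); o=monitor.get_obs(); print(o['tool_pos'],o['tool_rot'],o['qpos'],o['grip_width'])
```

```text
[ 0.5361 -0.4375  0.0942] [ 179.9984   -0.0103 -179.7777] [  7.5573  33.1946  41.5213  86.2615 -22.8304  69.2464 142.8024] 0.04926997595143262
```

View pics/w11.png

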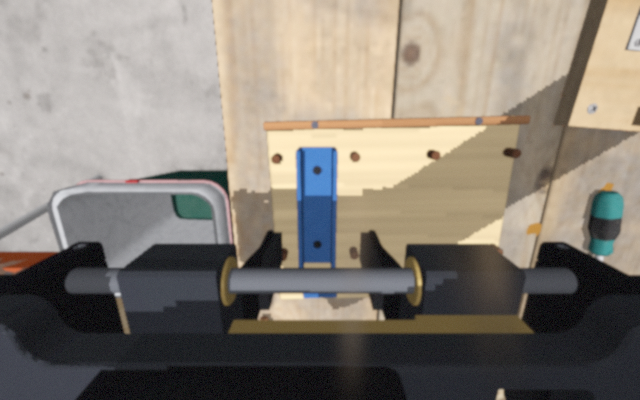

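Blue's centre is at column 317, the fingers' mid at 319. I go down with a 1 mm correction.

Emit:
{"fn": "servo_tool", "kwargs": {
  "targets": [
    [57, 0, -0.001, 0.03, 0],
    [57, 0, -0.001, 0.055, 0],
    [57, 0, -0.001, 0.07, 0],
    [57, 0, -0.001, 0.075, 0],
    [57, 0, -0.001, 0.075, 0]
  ]
}}

```text
time_s: 19.55
tool_pos: [0.5363, -0.4391, 0.0199]
tool_rot: [-180.0, 0.1, -179.8]
force: [0.1, -1.0, 0.7]
grip_width: 0.0499
```

Emit:
{"fn": "servo_tool", "kwargs": {
  "targets": [
    [20, 0, 0, 0, 0],
    [20, 0, 0, 0, 0],
    [20, 0, 0, 0, 0],
    [20, 0, 0, 0, 0]
  ],
  "grip_force": 25
}}

```text
time_s: 20.05
tool_pos: [0.5361, -0.4393, 0.0197]
tool_rot: [-180.0, 0.1, -179.8]
force: [0.5, -0.3, 2.8]
grip_width: 0.0318
```

Emit:
{"fn": "servo_tool", "kwargs": {
  "targets": [
    [20, 0, 0, -0.01, 0],
    [20, 0, 0, -0.04, 0],
    [20, 0, 0, -0.09, 0],
    [20, 0, 0.02, -0.13, 0],
    [20, 0, 0.07, -0.15, 0]
  ]
}}

```text
time_s: 20.68
tool_pos: [0.5348, -0.3718, 0.1722]
tool_rot: [-179.8, 0.1, 179.9]
force: [1.3, 1.4, -2.5]
grip_width: 0.0318
```

Run:
```python
from chan import *
c=snap('wrist'); o=monitor.get_obs(); print(o['tool_pos'],o['tool_rot'],o['qpos'],o['grip_width'])
```

```text
[ 0.5386 -0.3616  0.1733] [ 179.6972    0.2841 -179.5495] [ -1.734   23.9521  43.9696  88.5571 -17.4476  74.403  134.94  ] 0.03193918624339477
```

Emit:
{"fn": "servo_tool", "kwargs": {
  "targets": [
    [20, 0.002, 0.055, 0, 0],
    [20, 0.004, 0.11, 0, 0],
    [20, 0.006, 0.17, 0, 0],
    [20, 0.008, 0.23, 0, 0],
    [20, 0.01, 0.29, 0, 0]
  ]
}}

```text
time_s: 21.35
tool_pos: [0.524, -0.0768, 0.1692]
tool_rot: [180.0, 0.0, -179.8]
force: [1.5, 1.2, -2.1]
grip_width: 0.0313
```

Emit:
{"fn": "servo_tool", "kwargs": {
  "targets": [
    [20, 0.002, 0.055, 0, 0],
    [20, 0.004, 0.11, 0, 0],
    [20, 0.006, 0.17, 0, 0],
    [20, 0.008, 0.23, 0, 0],
    [20, 0.008, 0.28, 0, 0]
  ]
}}

```text
time_s: 21.98
tool_pos: [0.5149, 0.2037, 0.1692]
tool_rot: [180.0, -0.0, -179.7]
force: [0.2, -1.3, -1.1]
grip_width: 0.032
```

Emit:
{"fn": "servo_tool", "kwargs": {
  "targets": [
    [20, 0, 0.05, 0, -0.024],
    [20, 0, 0.0655, 0.02, -0.024],
    [20, 0, 0.0655, 0.04, -0.024],
    [20, 0, 0.0655, 0.04, -0.024],
    [20, 0, 0.0655, 0.04, -0.024]
  ]
}}

```text
time_s: 22.6
tool_pos: [0.516, 0.2656, 0.1295]
tool_rot: [-180.0, 0.0, -178.5]
force: [-0.9, -0.6, -1.9]
grip_width: 0.0317
```

Run:
```python
from chan import *
c=snap('wrist'); o=monitor.get_obs(); print(o['tool_pos'],o['tool_rot'],o['grip_width'])
g=c['frame'];cv2.imwrite('pics/w12.png',cv2.resize(g[110:270,130:380],None,fx=3,fy=3,interpolation=cv2.INTER_CUBIC))
```

```text
[0.5163 0.266  0.1299] [ 179.9683    0.063  -178.5242] 0.0315856229007412
```

View pics/w12.png

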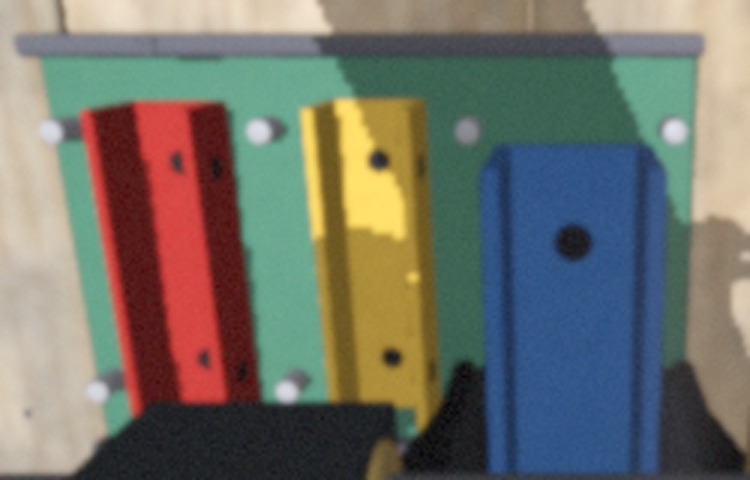

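Blue is centred between its pins (467 and 675, piece at 573). Lower and release.

Emit:
{"fn": "servo_tool", "kwargs": {
  "targets": [
    [20, 0, 0, 0.03, -0.001],
    [20, 0, 0, 0.07, -0.001],
    [20, 0, 0, 0.095, -0.001],
    [20, 0, 0, 0.105, -0.001],
    [20, 0, 0, 0.1095, -0.001]
  ]
}}

```text
time_s: 23.28
tool_pos: [0.5162, 0.2668, 0.0202]
tool_rot: [180.0, 0.1, -178.4]
force: [0.3, 1.0, -1.0]
grip_width: 0.0319
```

Emit:
{"fn": "servo_tool", "kwargs": {
  "targets": [
    [20, 0, 0, 0, 0],
    [57, 0, 0, 0, 0],
    [57, 0, 0, 0, 0],
    [57, 0, 0, 0, 0],
    [57, 0, 0, -0.03, 0]
  ]
}}

```text
time_s: 23.9
tool_pos: [0.5137, 0.2657, 0.0479]
tool_rot: [-179.8, -0.2, -178.4]
force: [1.0, 0.7, -0.1]
grip_width: 0.0494
```

Emit:
{"fn": "servo_tool", "kwargs": {
  "targets": [
    [57, 0, 0, -0.05, 0],
    [57, 0, 0, -0.1, 0],
    [57, 0, -0.04, -0.15, 0],
    [57, 0, -0.06, -0.17, 0],
    [57, 0, -0.06, -0.17, 0]
  ]
}}

```text
time_s: 24.52
tool_pos: [0.5188, 0.2053, 0.2219]
tool_rot: [179.9, 0.2, -178.6]
force: [-0.6, 0.5, -0.0]
grip_width: 0.0493
```

Run:
```python
from chan import *
c=snap('wrist','w13.png'); o=monitor.get_obs(); print(o['tool_pos'],o['tool_rot'],o['grip_width'])
chan(c,'red',(.519,.134));chan(c,'yellow',(.517,.2));chan(c,'blue',(.516,.266))
a=np.radians(o['tool_rot'][2]); d=np.array([.5627,-.0107])-o['tool_pos'][:2]
print(d@[np.cos(a),np.sin(a)], d@[np.sin(a),-np.cos(a)])
```

```text
[0.5175 0.2069 0.2199] [ 179.9047    0.064  -178.4444] 0.04971081380950044
red n 601 cen [0.5192 0.1371] yaw 1.6 rim spacing(28.5) 27.8 len 106.3
yellow n 455 cen [0.5167 0.2016] yaw 1.7 rim spacing(28.5) 27.7 len 105.7
blue n 557 cen [0.5147 0.2668] yaw 2.0 rim spacing(28.5) 27.8 len 106.3
-0.039296903524353964 -0.2187011440892041
```

View pics/w13.png

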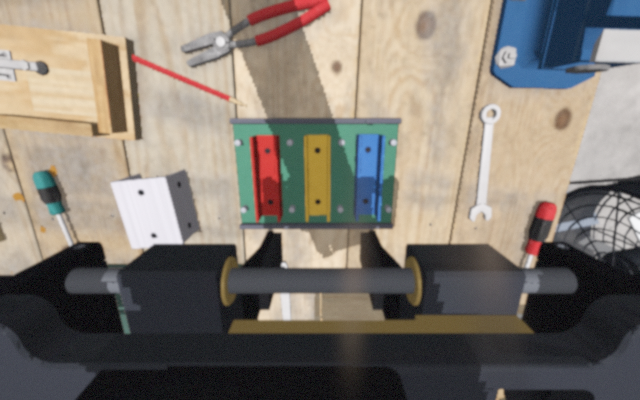

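Red is on the right, yellow in the middle and blue on the left, all flat. Next I open fully and go to the deep channel.

Emit:
{"fn": "servo_tool", "kwargs": {
  "targets": [
    [100, -0.009, -0.055, 0, -0.03],
    [100, -0.018, -0.11, 0, -0.06],
    [100, -0.028, -0.165, 0, -0.093],
    [100, -0.039, -0.218, 0, -0.093],
    [100, -0.039, -0.218, 0.01, -0.093]
  ]
}}

```text
time_s: 25.2
tool_pos: [0.5627, -0.0145, 0.2083]
tool_rot: [-179.9, -0.0, -173.5]
force: [0.1, 0.4, -0.3]
grip_width: 0.0854
```

Emit:
{"fn": "servo_tool", "kwargs": {
  "targets": [
    [100, 0, 0, 0.05, 0],
    [100, 0, 0, 0.085, 0],
    [100, 0, 0, 0.095, 0],
    [100, 0, 0, 0.095, 0]
  ]
}}

```text
time_s: 25.7
tool_pos: [0.562, -0.0089, 0.1137]
tool_rot: [-180.0, -0.1, -173.0]
force: [1.0, 0.5, 0.1]
grip_width: 0.0868
```

Run:
```python
from chan import *
c=snap('wrist','w14.png'); o=monitor.get_obs(); print(o['tool_pos'],o['tool_rot'],o['qpos'],o['grip_width'])
```

```text
[ 0.5629 -0.0092  0.115 ] [-179.9999    0.0291 -172.9828] [-32.8409  13.8536  35.4883 104.4928  -8.872   64.3938 102.7244] 0.08704111500058552
```

View pics/w14.png

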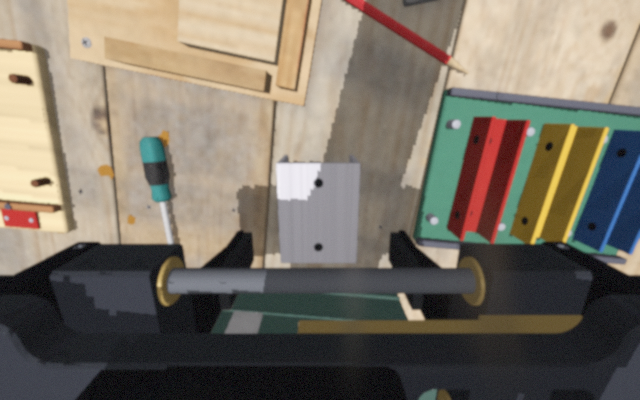

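The grey channel spans columns 278–359 (mid 318.5), with the fingers' mid at 321, and its yaw matches. I go down to TCP z≈0.033, so the fingers hold only the top 21 mm and stay clear of the troughs.

Emit:
{"fn": "servo_tool", "kwargs": {
  "targets": [
    [100, 0, -0.0015, 0.03, 0],
    [100, 0, -0.0015, 0.06, 0],
    [100, 0, -0.0015, 0.076, 0],
    [100, 0, -0.0015, 0.082, 0],
    [100, 0, -0.0015, 0.082, 0]
  ]
}}

```text
time_s: 26.38
tool_pos: [0.5632, -0.0116, 0.0333]
tool_rot: [180.0, 0.1, -173.1]
force: [0.3, -0.7, -0.9]
grip_width: 0.0869
```

Emit:
{"fn": "servo_tool", "kwargs": {
  "targets": [
    [60, 0, 0, 0, 0],
    [60, 0, 0, 0, 0],
    [60, 0, 0, 0, 0],
    [60, 0, 0, 0, 0]
  ],
  "grip_force": 30
}}

```text
time_s: 26.88
tool_pos: [0.563, -0.0115, 0.0331]
tool_rot: [180.0, 0.0, -173.1]
force: [-1.3, 0.8, 3.0]
grip_width: 0.0676
```

Run:
```python
from chan import *
c=snap('wrist','w15.png'); o=monitor.get_obs(); print(o['tool_pos'],o['tool_rot'],o['grip_width'],o['force'])
```

```text
[ 0.5629 -0.0115  0.0331] [ 179.9797    0.0477 -173.0542] 0.06743686095418393 [-0.6304  0.4908  4.1963]
```

View pics/w15.png

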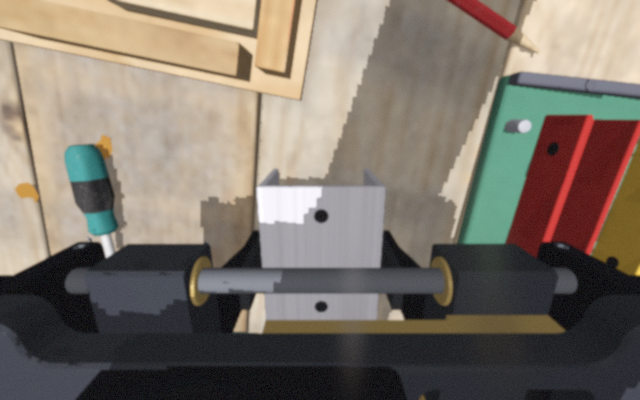

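Gripped at 67.5 mm, level. Lift, then carry it over blue and yellow.

Emit:
{"fn": "servo_tool", "kwargs": {
  "targets": [
    [60, 0, 0, -0.01, 0],
    [60, 0, 0, -0.035, 0],
    [60, 0, 0, -0.07, 0],
    [60, 0, 0, -0.11, 0],
    [60, 0, 0, -0.12, 0]
  ]
}}

```text
time_s: 27.55
tool_pos: [0.564, -0.0119, 0.1552]
tool_rot: [180.0, 0.3, -173.1]
force: [0.5, 0.3, -1.6]
grip_width: 0.0681
```

Emit:
{"fn": "servo_tool", "kwargs": {
  "targets": [
    [60, 0.003, 0.04, 0, 0.02],
    [60, 0.006, 0.09, 0, 0.04],
    [60, 0.01, 0.14, 0, 0.06],
    [60, 0.014, 0.19, 0, 0.091],
    [60, 0.017, 0.24, 0, 0.091]
  ]
}}

```text
time_s: 28.18
tool_pos: [0.5153, 0.2256, 0.1512]
tool_rot: [-179.9, -0.1, -178.3]
force: [1.0, 0.6, -2.6]
grip_width: 0.0675
```

Emit:
{"fn": "servo_tool", "kwargs": {
  "targets": [
    [60, 0, 0.0095, 0, 0],
    [60, 0, 0.0095, 0, 0],
    [60, 0, 0.0095, 0, 0]
  ]
}}

```text
time_s: 28.55
tool_pos: [0.5167, 0.2318, 0.1521]
tool_rot: [-179.9, -0.0, -178.4]
force: [0.1, -1.4, -2.0]
grip_width: 0.0677
```

Run:
```python
from chan import *
c=snap('wrist','w16.png'); o=monitor.get_obs(); print(o['tool_pos'],o['tool_rot'],o['grip_width'],o['force'])
snap('scene','s16.png')
```

```text
[0.5168 0.2318 0.1523] [-179.9464   -0.0141 -178.4401] 0.06795222097900376 [ 0.0855 -0.0629 -1.9531]
```

View pics/w16.png

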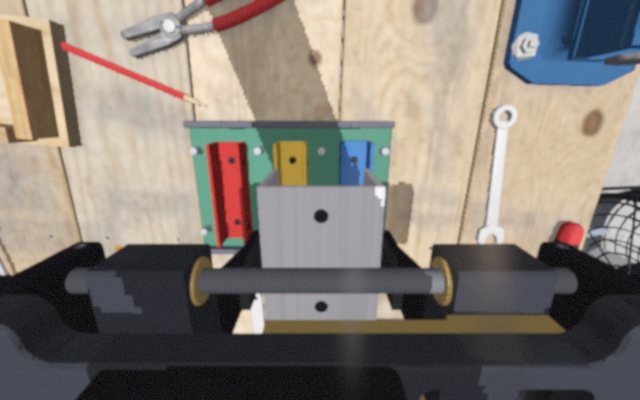

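View pics/s16.png

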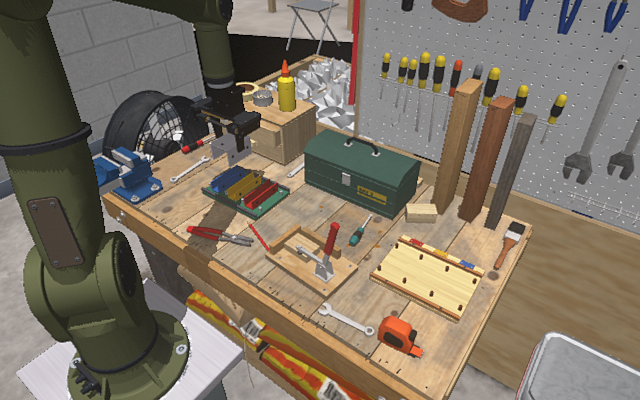

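The channel is lined up: its centre is at column 321, against a yellow/blue midpoint near 324. I apply +2.5 mm, lower to just above the rims and look again.

Emit:
{"fn": "servo_tool", "kwargs": {
  "targets": [
    [60, 0.001, 0.0025, 0.025, -0.003],
    [60, 0.001, 0.0025, 0.05, -0.003],
    [60, 0.001, 0.0025, 0.065, -0.003],
    [60, 0.001, 0.0025, 0.069, -0.003],
    [60, 0.001, 0.0025, 0.069, -0.003]
  ]
}}

```text
time_s: 29.28
tool_pos: [0.5158, 0.2364, 0.084]
tool_rot: [180.0, 0.0, -178.1]
force: [0.4, 0.4, -1.6]
grip_width: 0.0675
```

Run:
```python
from chan import *
c=snap('wrist'); o=monitor.get_obs(); print(o['tool_pos'],o['tool_rot'],o['grip_width'],o['force'])
g=c['frame'];cv2.imwrite('pics/w17.png',cv2.resize(g[80:280,180:430],None,fx=3,fy=3,interpolation=cv2.INTER_CUBIC))
P,ok=cloud(c)
g=snap('scene')['frame'];cv2.imwrite('pics/s17.png',cv2.resize(g[90:220,160:320],None,fx=4.5,fy=4.5,interpolation=cv2.INTER_CUBIC))
```

```text
[0.516  0.2366 0.0844] [ 179.9596    0.0751 -178.1141] 0.06709917036062611 [ 0.8776  0.7495 -2.3993]
```

View pics/w17.png

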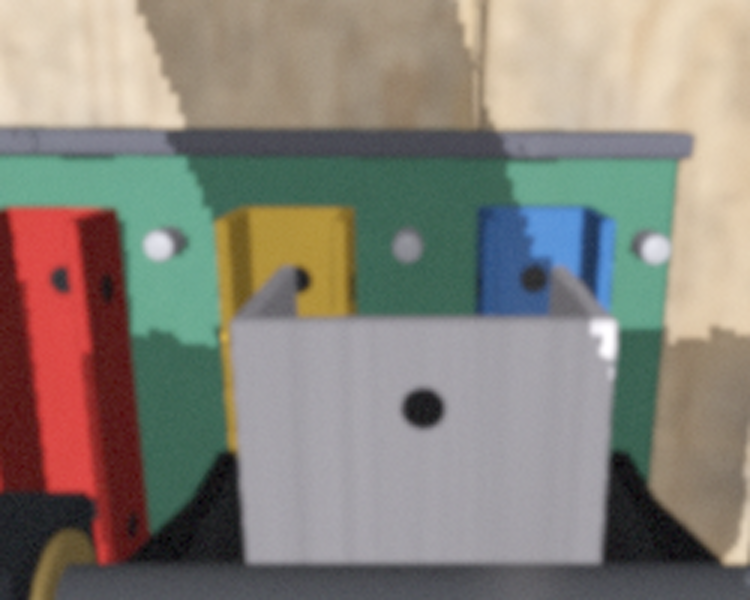

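View pics/s17.png

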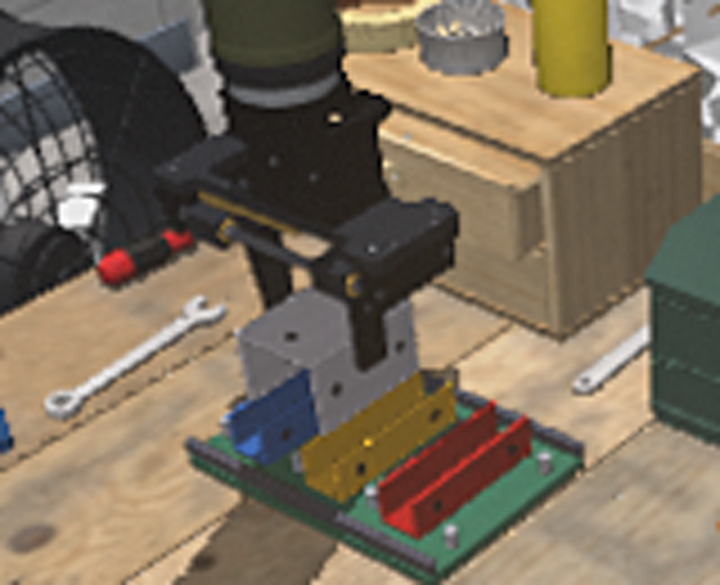

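Emit:
{"fn": "servo_tool", "kwargs": {
  "targets": [
    [60, 0, -0.0025, 0.006, 0.003],
    [60, 0, -0.0025, 0.015, 0.003],
    [60, 0, -0.0025, 0.024, 0.003],
    [60, 0, -0.0025, 0.031, 0.003],
    [60, 0, -0.0025, 0.0345, 0.003]
  ]
}}

```text
time_s: 30.0
tool_pos: [0.5148, 0.2338, 0.0491]
tool_rot: [-180.0, -0.1, -178.3]
force: [-6.6, -3.6, 17.4]
grip_width: 0.0677
```

Emit:
{"fn": "servo_tool", "kwargs": {
  "targets": [
    [60, 0, 0, 0, 0],
    [60, 0, 0, 0, 0]
  ]
}}

```text
time_s: 30.25
tool_pos: [0.5156, 0.2341, 0.0491]
tool_rot: [180.0, 0.0, -178.3]
force: [0.1, 0.9, -1.8]
grip_width: 0.0678
```

Run:
```python
from chan import *
o=monitor.get_obs(); print(o['tool_pos'],o['tool_rot'],o['grip_width'],o['force'])
g=snap('scene')['frame'];cv2.imwrite('pics/s18.png',cv2.resize(g[90:220,160:320],None,fx=4.5,fy=4.5,interpolation=cv2.INTER_CUBIC))
```

```text
[0.5156 0.2341 0.0491] [ 179.9927    0.0224 -178.2679] 0.06778605417338159 [ 0.0772  0.8514 -1.8477]
```

View pics/s18.png

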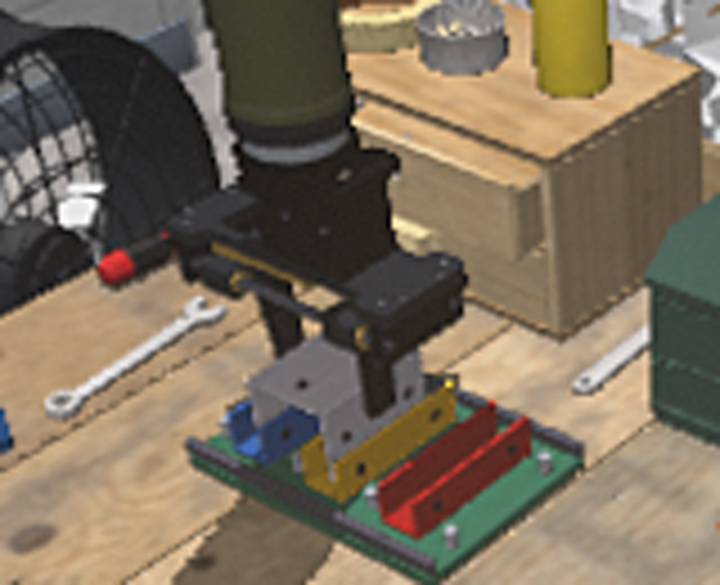

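The flanges are seated in both troughs, with brief contact felt at the expected height. Release and retreat.

Emit:
{"fn": "servo_tool", "kwargs": {
  "targets": [
    [95, 0, 0, 0, 0],
    [95, 0, 0, 0, 0],
    [95, 0, 0, 0, 0],
    [95, 0, 0, 0, 0],
    [95, 0, 0, -0.02, 0]
  ]
}}

```text
time_s: 30.92
tool_pos: [0.5141, 0.2334, 0.0679]
tool_rot: [-179.9, -0.2, -178.3]
force: [-0.7, -0.2, -0.3]
grip_width: 0.0826
```

Emit:
{"fn": "servo_tool", "kwargs": {
  "targets": [
    [95, 0, 0, -0.04, 0],
    [95, 0, 0, -0.09, 0],
    [95, 0, 0, -0.14, 0],
    [95, 0, 0, -0.19, 0],
    [95, 0, 0, -0.2, 0]
  ]
}}

```text
time_s: 31.55
tool_pos: [0.5172, 0.2346, 0.2732]
tool_rot: [179.8, 0.3, -178.3]
force: [0.1, 0.8, -0.6]
grip_width: 0.0826
```

Run:
```python
from chan import *
o=monitor.get_obs(); print(o['tool_pos'],o['grip_width'],o['force'])
c=snap('wrist'); g=c['frame']
cv2.imwrite('pics/w19.png',cv2.resize(g[90:270,200:430],None,fx=3,fy=3,interpolation=cv2.INTER_CUBIC))
P,ok=cloud(c); x,y,z=[P[...,i] for i in range(3)]
m=ok&(z>.06)&(z<.085)&(abs(x-.516)<.07)&(abs(y-.234)<.06); m=cv2.morphologyEx(m.astype(np.uint8),cv2.MORPH_OPEN,np.ones((3,3)))>0
p=P[m];print(len(p),cv2.minAreaRect(np.float32(p[:,:2]*1000)),np.median(p[:,2]))
A=np.c_[p[:,:2]-p[:,:2].mean(0),np.ones(len(p))]; k=np.linalg.lstsq(A,p[:,2],rcond=None)[0]; print('tilt deg',np.degrees(k[:2]),'z',k[2])
chan(c,'red',(.519,.136))
g=snap('scene')['frame'];cv2.imwrite('pics/s19.png',cv2.resize(g[90:220,160:320],None,fx=4.5,fy=4.5,interpolation=cv2.INTER_CUBIC))
```

```text
[0.5172 0.2346 0.2732] 0.08263857904546403 [ 0.1011  0.7797 -0.5967]
3340 ((515.3853759765625, 234.38999938964844), (89.23932647705078, 67.90325927734375), 1.7027318477630615) 0.07078322989194163
tilt deg [-0.0276  0.0944] z 0.07077940999209557
red n 480 cen [0.5194 0.1372] yaw 1.6 rim spacing(28.5) 27.9 len 104.6
```

View pics/w19.png

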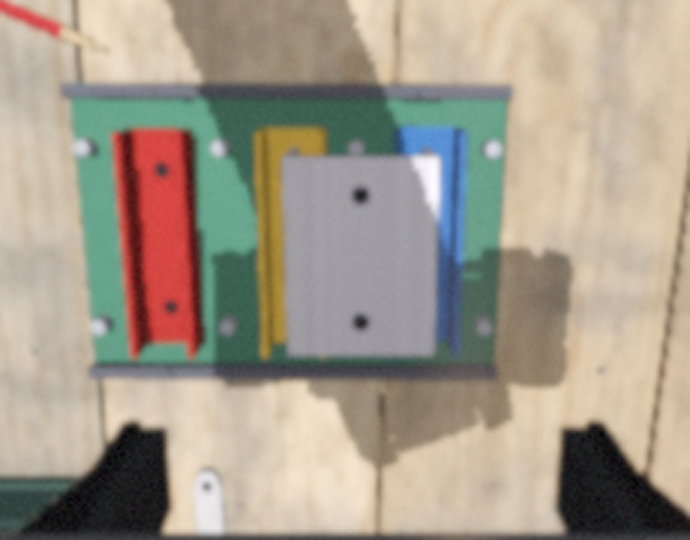

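View pics/s19.png

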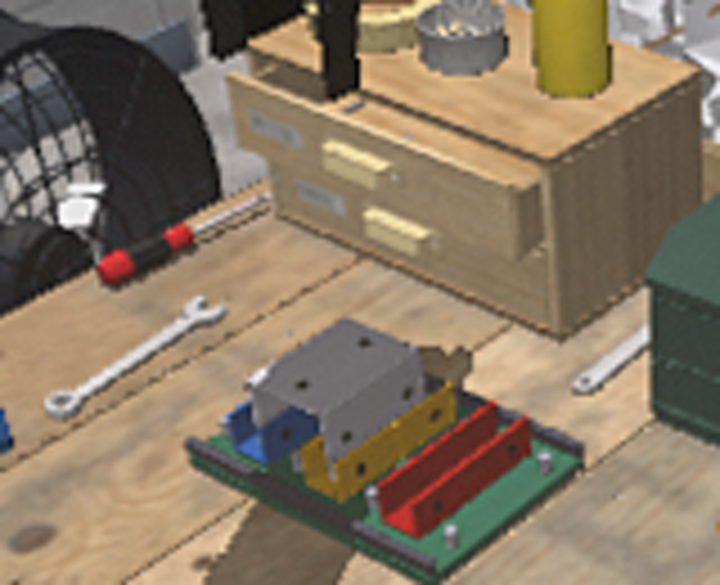

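The top of the deep channel is at z=0.0708 (expected 0.070), level to 0.1°, and centred over blue and yellow. Both views show the interlock, and the arm is clear. I hand in the job.

Run:
```python
from cell import ticket
print(ticket.sign_off())
```

```text
the job is handed in; nothing more can be done
None
```

The job is done and handed in at about 31.7 s of the 120 s allowed. On the green rack, red is on the right, yellow in the middle and blue on the left, all flat and open side up. The deep grey channel stands over blue and yellow, with one flange down in each trough.

**Checks that agreed:**
- **Interlock:** the last wrist-camera check put the deep channel's top at z = 0.0708 m, against 0.070 expected. It was level within about 0.1° and less than 1 mm from the measured midpoint of blue and yellow.
- **Placing:** all three pieces sat between their pins, measured within about 3 mm of their place centres. Blue and yellow were last measured before the channel went on. The last pictures show nothing out of place, and the arm had retreated.

**Checks that disagreed, and forces:**
- **Cameras:** the top camera put the green rack about 4 mm to the right of the wrist camera's fit to the pins. I worked from the wrist camera, and its position for the placed red piece agreed with the arm's own position reading.
- **Contact forces:** setting down yellow and seating the deep channel gave brief readings of about 24 N and 19 N in total at the wrist, well under the 120 N limit.

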